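Charge the platform shaker, lock it with a flat driver and start it

ROBOT

A 6-joint arm with a two-finger parallel gripper is mounted at the origin on the work surface. World frame = base frame: x ahead of the robot, y to its left, z up, the work surface at z = 0. Lengths are in m, angles in degrees, forces in N, time in s.
With the tool pointing down it reaches from about 0.35 to 0.85 m from the base axis. Payload 8.1 kg.
Tool frame: the origin (TCP) lies at the very end of the fingers, on their centre line; the grasp point (between the pads) lies 19 mm behind it; z points along the fingers, y is the direction in which the jaws open and shut (so a half turn about z gives the same grasp; the last joint's range is limited). The gripper opens to 85 mm and grips with 20 to 120 N. Pads are 22 mm wide; open, the fingers measure 114 mm over their backs; the gripper's body (76 mm by 85 mm) begins 54 mm behind the grasp point. The pads swing forward as they close: fully open they stand 13 mm farther back than shut.
Start: joints at [68.789, 7.471, 85.268, -0, 87.261, -4.893], TCP at [0.169, 0.576, 0.231] pointing down, gripper open.
Joint ranges: [-169.43, 169.43], [-51.17, 129.36], [1.28, 143.12], [-76.62, 256.62], [0, 156.53], [-152.29, 152.29]. Speed limits (degrees/s): [136.94, 136.94, 159.86, 180, 180, 180].

INTERFACE

Orientations are given as a 3x3 rotation matrix whose columns are the frame's x, y, z axes.
In Python, from station import env, kin, viewer, ticket, models gives the robot as it stands. Calls block until the motion is done:
- env.move_to(position, orientation): joint-space move of the TCP to a pose.
- env.servo_line(position, v=0.15, orientation=None, threshold=None): straight line of the TCP; orientation=None keeps the orientation; v is the mean speed in m/s. With threshold (N) it stops when the force on the tool has changed by that much, and returns True; else False.
- env.move_j(angles): joint-space move.
- env.open_gripper() and env.gripper_close(force=None): open the fingers fully, or close them until they stop; force is the grip in N (None keeps the last).
- env.wait(seconds).
- kin.ik(position, orientation): joint angles nearest the present ones, or None.
- env.get_state(): the state.
- viewer.read_camera(name): name is "scene" or "top" or "wrist"; returns a dict with "image" (384x512x3 uint8, red, green, blue), "fx", "fy", "cx", "cy" (pixels), "T" (4x4, takes a point from camera to world coordinates). Camera axes: x right, y down, z forward; pixel columns grow to the right and rows downward; lengths in m; the calibration is good to about 2 mm. A picture is of the moment at which its call begins. There is no depth.
A pose or a line that the arm cannot do raises env.MotionError and nothing moves.
- ticket.close_job(): hands the job in, once; it reports no verdict.
Trained networks look in a picture, given as the dict that the camera call returned (one of the last four; its "shot" number tells which), for a name from the list of things; names that differ only in an ending like _2 or _b are one class to them, and where a whole thing is asked for, a point or a joint stands for the part that bears it (a point fixed in the world has none). Each returns a list of dicts, best first, with "score" (0 to 1); they miss things now and then, are a little off and sometimes report something else, mostly with a low value. They report only what shows in the picture. A call takes as long as a camera call.
- models.cut_out(picture, query): "mask" (384x512 bool, what is visible of it) and "rect" ([left, top, width, height] in pixels, round what is visible of it).
The state is a dict: "time_s": time; "q": joint angles; "joint_vel": joint speeds; "joint_torque": joint torques, N m; "tcp_pos": TCP position; "tcp_rot": TCP orientation; "wrist_force": force on the tool from outside, world axes, zero at the start; "moment": the same for the moment, N m; "finger_gap": opening from 0.0 (shut) to 1.0 (fully open).
Only numpy, scipy, OpenCV 4.12 (cv2) and the standard library are available. Lean on these libraries where they do the work, as an engineer would, in place of code of your own. Each camera call takes 0.05 s, during which the arm holds its last target.

TASK

Get the platform shaker ready and start it: put every steel charge bar into its aluminium tray, tip all the stones out of the handled white dish into the tray as well, and stand the empty dish upright on its round pad again. Then, with the flat driver and keeping its blade seated in the slot, turn the brass lock clockwise to its stop; only once it is locked, push the red roller arm sideways, away from the lock, until the switch trips at about halfway of its travel, and let it spring back. Finish with the driver back upright in its wooden stand, and knock over no bottle or jar.

Things in the scene. Friction and masses are not known exactly. Their poses are not given: they have to be found in the camera images.
- shaker: white bench platform shaker, 260 (x) x 240 (y) mm, fixed to the bench but standing differently each run. Origin: on the bench under its centre; x points away from the robot, y to its left. A control strip (deck 55 mm above the bench) lies along its -x edge; an aluminium tray, outside 172 x 222 mm, is centred 40 mm to +x of the origin, its rim 110 mm above the bench.
- tray_in (a point): centre of the tray's inner floor, 63 mm above the bench; axes as the shaker's. Inside the tray: 162 (x) x 212 (y) mm, walls 5 mm thick, rim 47 mm above this floor.
- lock (a joint): turn of the brass lock screw, rad: starts at 0 to 0.15, grows clockwise seen from above, stops at 1.3 (locked from 1.15 on). Rubs with about 0.08 N m and stays where it is left.
- lock_slot (a point): centre of the floor of the lock's slot, 64 mm above the bench, on the lock's upright axis (88 mm to -x and 60 mm to -y of the shaker's origin). The head is a brass disc 49 mm across with a straight slot 8 mm wide and 13 mm deep, from edge to edge; the head's top is 77 mm above the bench. The point's x axis lies along the slot and turns with the lock (slot along the shaker's x at joint 0).
- roller_arm (a joint): swing of the switch's roller arm, rad: 0 upright, grows as the roller moves to the shaker's +y (away from the lock; it swings no other way), trips at 0.45, stops at 0.9. The spring needs about 1 to 3 N at the roller, and throws the arm back to 0 when let go.
- roller (a point): centre of the red roller (22 mm across, 14 mm long along the shaker's x) at the end of the steel roller arm, 58 mm above the arm's pivot; upright it is 132 mm above the bench, 109 mm to -x and 60 mm to +y of the shaker's origin. The blue switch housing behind the arm (to +x) ends 43 mm below the roller's centre.
- driver: flat driver with a square orange handle, 165 mm long, 0.15 kg, standing blade down in its stand. Origin: middle of the blade's end; z points up along the shaft to the handle, x lies along the blade's width. Blade 22 mm wide, 3 mm thick (4.5 mm from 10 mm up); shaft 12 mm; black collar 44 mm across from 80 to 86 mm; handle 30 x 30 mm from 86 to 162 mm, its faces square with the blade.
- blade_tip (a point): middle of the blade's end (the driver's origin).
- driver_grip (a point): point on the driver's axis in the handle, 132 mm from the blade's end: a good place to grip.
- stand: wooden driver stand, foot 90 x 90 mm, block 64 x 64 mm and 88 mm high with a square well 30 x 30 mm from the top down to 6 mm. Origin: on the bench under the well's centre. In place, the driver hangs by its collar on the block's top, blade end 8 mm above the bench, turned any way.
- dish: white porcelain dish with a straight bar handle, 0.18 kg. Origin: centre of its underside; z up, x towards the handle. Mouth 128 mm across, foot 72 mm, 48 mm high, walls 4 mm, sloping outwards 30 degrees. Handle: level bar 18 mm wide (y), 14 mm thick, its middle 40 mm above the underside, from 58 to 152 mm from the dish's axis.
- dish_grip (a point): point in the handle bar 112 mm from the dish's axis, 40 mm above its underside: a good place to grip; axes as the dish's.
- pad: fixed square grey mat, 170 mm, with a round white pad 120 mm across; top 4 mm above the bench, where the dish stands. Origin: on the bench at its centre.
- bar0: polished flat steel charge bar with stepped long edges and blue dots on its ends, 70 mm long (x), 36 mm wide (y; 26 mm at the top and bottom faces), 22 mm thick, 0.3 kg, lying on the bench. Origin: centre of its underside, 11 mm below the bar's middle. Some bars are absent (None) in some runs.
- bar1: polished flat steel charge bar with stepped long edges and blue dots on its ends, 70 mm long (x), 36 mm wide (y; 26 mm at the top and bottom faces), 22 mm thick, 0.3 kg, lying on the bench. Origin: centre of its underside, 11 mm below the bar's middle. Some bars are absent (None) in some runs.
- bar2: polished flat steel charge bar with stepped long edges and blue dots on its ends, 70 mm long (x), 36 mm wide (y; 26 mm at the top and bottom faces), 22 mm thick, 0.3 kg, lying on the bench. Origin: centre of its underside, 11 mm below the bar's middle. Some bars are absent (None) in some runs.
- bar3: polished flat steel charge bar with stepped long edges and blue dots on its ends, 70 mm long (x), 36 mm wide (y; 26 mm at the top and bottom faces), 22 mm thick, 0.3 kg, lying on the bench. Origin: centre of its underside, 11 mm below the bar's middle. Some bars are absent (None) in some runs.
- stone0: smooth brown or grey stone, about 27 x 24 x 21 mm, 25 g, in the dish at the start. Origin: on its underside, about 10 mm from its middle. Some stones are absent (None) in some runs.
- stone1: smooth brown or grey stone, about 27 x 24 x 21 mm, 25 g, in the dish at the start. Origin: on its underside, about 10 mm from its middle. Some stones are absent (None) in some runs.
- stone2: smooth brown or grey stone, about 27 x 24 x 21 mm, 25 g, in the dish at the start. Origin: on its underside, about 10 mm from its middle. Some stones are absent (None) in some runs.
- stone3: smooth brown or grey stone, about 27 x 24 x 21 mm, 25 g, in the dish at the start. Origin: on its underside, about 10 mm from its middle. Some stones are absent (None) in some runs.
- amber_bottle: brown bottle, 52 mm across, 110 mm high: leave it standing. Origin: centre of its underside.
- resin_jar: yellow jar with a red lid, 64 mm across, 85 mm high: leave it standing. Origin: centre of its underside.

How it is judged (in metres and radians):
On the way, in this order (a step that is already met when the one before it is completed fails the run):
1. every bar and every stone lies in the tray and the dish stands upright on its pad (x of bar0 in the frame of tray_in between -0.085 and 0.085 m and y of bar0 in the frame of tray_in between -0.11 and 0.11 m and z of bar0 in the frame of tray_in between -0.02 and 0.065 m and x of bar1 in the frame of tray_in between -0.085 and 0.085 m and y of bar1 in the frame of tray_in between -0.11 and 0.11 m and z of bar1 in the frame of tray_in between -0.02 and 0.065 m and x of bar2 in the frame of tray_in between -0.085 and 0.085 m and y of bar2 in the frame of tray_in between -0.11 and 0.11 m and z of bar2 in the frame of tray_in between -0.02 and 0.065 m and x of bar3 in the frame of tray_in between -0.085 and 0.085 m and y of bar3 in the frame of tray_in between -0.11 and 0.11 m and z of bar3 in the frame of tray_in between -0.02 and 0.065 m and x of stone0 in the frame of tray_in between -0.085 and 0.085 m and y of stone0 in the frame of tray_in between -0.11 and 0.11 m and z of stone0 in the frame of tray_in between -0.02 and 0.065 m and x of stone1 in the frame of tray_in between -0.085 and 0.085 m and y of stone1 in the frame of tray_in between -0.11 and 0.11 m and z of stone1 in the frame of tray_in between -0.02 and 0.065 m and x of stone2 in the frame of tray_in between -0.085 and 0.085 m and y of stone2 in the frame of tray_in between -0.11 and 0.11 m and z of stone2 in the frame of tray_in between -0.02 and 0.065 m and x of stone3 in the frame of tray_in between -0.085 and 0.085 m and y of stone3 in the frame of tray_in between -0.11 and 0.11 m and z of stone3 in the frame of tray_in between -0.02 and 0.065 m and angle between dish's own z axis and vertical below 0.12 rad and horizontal distance between dish and pad below 0.045 m and height (world z) of dish below 0.015 m), for 0.3 s.
2. the lock is turned to its stop (above 1.15 rad), the driver's blade still seated in the slot (value of joint lock above 1.15 rad and distance between blade_tip and lock_slot below 0.009 m and angle between driver's own z axis and vertical below 0.2 rad), for 0.1 s.
3. the roller arm is swung past its trip point (0.45 rad) (value of joint roller_arm above 0.45 rad), for 0.05 s.
At the end, for the whole second after the job is handed in: Bars and stones lie in the tray; the dish stands upright (7 degrees) within 45 mm of its pad's centre; the lock reads above 1.15 rad; the roller arm is back below 0.1 rad; the driver hangs upright in its stand (12 mm, 7 degrees, collar down); all at rest (all of step 1 and horizontal distance between driver and stand below 0.012 m and angle between driver's own z axis and vertical below 0.12 rad and height (world z) of driver below 0.02 m and linear speed of each of bar0, bar1, bar2, bar3, stone0, stone1, stone2, stone3, dish, driver below 0.05 m/s and value of joint lock above 1.15 rad and value of joint roller_arm below 0.1 rad); the robot touches nothing.
It fails at once if the switch is tripped while the lock is not yet locked (value of joint roller_arm above 0.4 rad and value of joint lock below 1.15 rad).
It fails at once if the lock is turned with the blade not seated in its slot ((velocity of joint lock above 0.3 rad/s or velocity of joint lock below -0.3 rad/s) and distance between blade_tip and lock_slot above 0.014 m).
It fails at once if the lock is turned with the fingers (contact force between the fingers and lock above 3 N).
It fails at once if the brown bottle or the yellow jar is knocked over (angle between any of amber_bottle, resin_jar's own z axis and vertical above 0.5 rad).
Of bar0, bar1, bar2, bar3 only 2 to 4 are there at a start; the rules pass over those that are not, and their reading is None.
Of stone0, stone1, stone2, stone3 only 3 to 4 are there at a start; the rules pass over those that are not, and their reading is None.
At some moment in a run one of bar0, bar1, bar2, bar3 may be knocked a few centimetres aside while the robot is not near it.
It also fails if it takes over 210 s, if anything falls off the work surface, if the arm or the gripper's body presses on something with over 40 N, if the wrist force passes 120 N, or if a joint passes its speed limit or range.

## Working session

There is one attempt and no reset: what is moved stays moved. The work goes in short steps, each a Python script; the robot and the scene stay as the last script left them, time stands still between calls to the robot, and variables do not carry over. Pictures are saved under pics/ and viewed, and the job is handed in when it is done.

```bash
ls -la; mkdir -p pics
python3 - <<'E'
from station import env, kin, viewer, ticket, models
import cv2, numpy as np
np.set_printoptions(precision=4,suppress=True)
for n in ("scene","top","wrist"):
    p=viewer.read_camera(n)
    print(n,p["fx"],p["fy"],p["cx"],p["cy"],p["shot"]); print(p["T"])
    cv2.imwrite(f"pics/a_{n}.png",cv2.cvtColor(p["image"],cv2.COLOR_RGB2BGR))
s=env.get_state();print(s)
E
```

```text
total 12
drwxr-xr-x  3 agent agent 4096 Dec  6 15:39 .
drwxr-xr-x 23 root  root  4096 Dec  6 15:39 ..
drwxr-xr-x  2 agent agent 4096 Dec  6 15:39 pics
scene 348.0321433570603 348.0321433570603 261.01006405950665 197.51107421745883 1
[[-0.3366  0.5387 -0.7723  1.3053]
 [ 0.9415  0.2054 -0.2671  0.257 ]
 [ 0.0148 -0.817  -0.5764  0.6953]
 [ 0.      0.      0.      1.    ]]
top 432.7971975092889 432.7971975092889 246.663125816593 193.6771872947934 2
[[-0.0019 -0.9848  0.1738  0.3166]
 [-0.9997 -0.0022 -0.0234  0.0041]
 [ 0.0235 -0.1737 -0.9845  1.1766]
 [ 0.      0.      0.      1.    ]]
wrist 345.7941045203887 345.7941045203887 260.5471858644387 192.10462443635922 3
[[ 0.2805  0.9097  0.3063  0.0893]
 [ 0.9598 -0.2653 -0.0913  0.599 ]
 [-0.0019  0.3196 -0.9476  0.3739]
 [ 0.      0.      0.      1.    ]]
{'time_s': 0.15, 'q': array([68.7878,  7.5066, 85.3136,  0.0007, 87.2594, -4.8929]), 'joint_vel': array([-0.1221, -0.0866, -0.1364, -0.0234,  0.0922, -0.0714]), 'joint_torque': array([  0.0014, -57.0066, -50.1155,  -0.0003,   0.0096,   0.0001]), 'tcp_pos': array([0.1684, 0.5755, 0.2305]), 'tcp_rot': array([[-0.9597,  0.281 , -0.0005],
       [ 0.281 ,  0.9597, -0.0013],
       [ 0.0001, -0.0014, -1.    ]]), 'wrist_force': array([-0.0826,  0.5568, -0.1438]), 'moment': array([ 0.0002, -0.0093, -0.0451]), 'finger_gap': 1.0002741406385545}
```

View pics/a_scene.png

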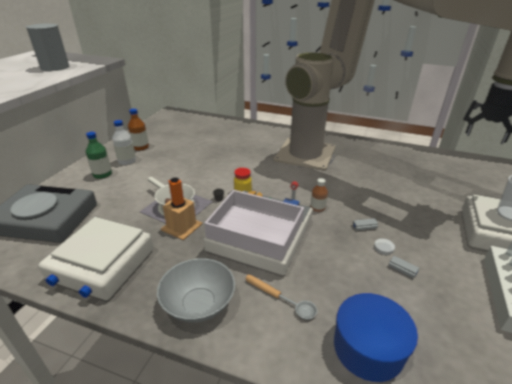

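View pics/a_top.png

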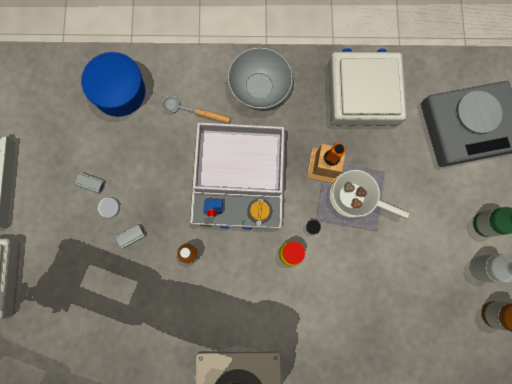

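View pics/a_wrist.png

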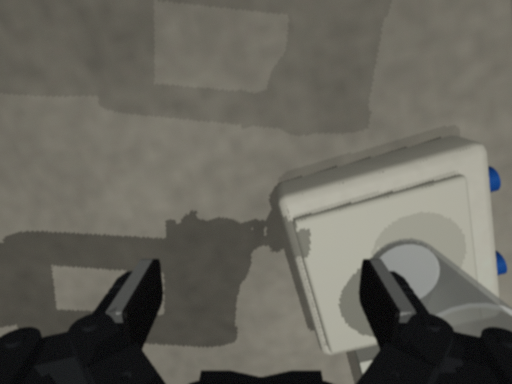

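Scene: tray/shaker in the centre of the top view (about 240,175), brass lock at (260,210), roller arm at (212,208). Bars are at (90,182) and (131,236), the dish at (355,193) with its handle to the right, and the driver in its stand at (330,162). The jar is at (292,253) and the amber bottle at (187,253).

```bash
cat > h.py <<'E'
from station import env, kin, viewer, ticket, models
import cv2, numpy as np
np.set_printoptions(precision=4,suppress=True,linewidth=150)
def ray(p,u,v,z):
    T=p["T"]; d=T[:3,:3]@np.array([(u-p["cx"])/p["fx"],(v-p["cy"])/p["fy"],1.]); o=T[:3,3]
    return o+d*(z-o[2])/d[2]
def proj(p,X):
    X=np.atleast_2d(X); T=p["T"]; c=(X-T[:3,3])@T[:3,:3]
    return np.c_[c[:,0]/c[:,2]*p["fx"]+p["cx"],c[:,1]/c[:,2]*p["fy"]+p["cy"]]
def save(p,name,scale=1,crop=None,pts=None):
    im=cv2.cvtColor(p["image"],cv2.COLOR_RGB2BGR)
    x0=y0=0
    if crop: x0,y0,x1,y1=crop; im=im[y0:y1,x0:x1]
    im=cv2.resize(im,None,fx=scale,fy=scale,interpolation=cv2.INTER_CUBIC)
    if pts is not None:
        for q in pts: cv2.circle(im,(int((q[0]-x0+.5)*scale),int((q[1]-y0+.5)*scale)),2,(0,255,0),-1)
    cv2.imwrite("pics/"+name+".png",im)
def down(yaw):  # tool z down, jaw axis y at angle yaw (deg) in world
    a=np.radians(yaw); y=np.array([np.cos(a),np.sin(a),0]); z=np.array([0,0,-1.]); x=np.cross(y,z)
    return np.c_[x,y,z]
E
python3 - <<'E'
from h import *
for cam in ("top","scene"):
    p=viewer.read_camera(cam)
    for n in ["bar0","stone0","dish","dish_grip","driver","stand","pad","shaker","lock","roller","amber_bottle","resin_jar"]:
        r=models.cut_out(p,n)
        for d in r[:5]:
            ys,xs=np.nonzero(d["mask"]); 
            if len(xs)==0: continue
            print(cam,n,round(d["score"],2),np.round(d["rect"],1),"cen",round(xs.mean(),1),round(ys.mean(),1),len(xs))
    if cam=="top": save(p,"b_top1",4,(180,110,320,240)); save(p,"b_top2",4,(300,130,420,240)); save(p,"b_top3",6,(70,165,190,265))
    else: save(p,"b_sc",3,(130,150,390,290))
E
```

```text
top bar0 0.95 [ 72.8 177.5  31.7  16.3] cen 88.8 182.3 338
top bar0 0.65 [117.5 227.5  27.7  17.3] cen 129.2 236.6 372
top stone0 0.5 [355.4 188.   12.7  12.4] cen 360.7 191.5 90
top stone0 0.44 [345.8 179.7   8.6  17. ] cen 348.0 186.5 67
top dish 0.66 [332.2 168.1  75.8  52.2] cen 361.2 194.9 1866
top dish_grip 0.6 [329.  168.3  80.2  50.2] cen 360.9 194.8 1817
top driver 0.85 [322.6 145.   24.7  21.3] cen 333.7 154.3 323
top stand 0.72 [115.6 222.9  26.9  22.2] cen 129.8 236.0 368
top stand 0.55 [304.5 144.8  40.1  36.8] cen 322.3 165.5 820
top pad 0.77 [314.8 163.5  71.   65.5] cen 348.4 203.7 1708
top shaker 0.67 [190.8 124.   95.3 109.4] cen 237.9 176.1 9340
top lock 0.76 [249.9 198.8  17.2  28.8] cen 258.9 210.9 341
top lock 0.3 [303.9 147.2  38.3  34. ] cen 322.2 166.2 791
top roller 0.6 [211.2 209.7   3.9   6.9] cen 211.3 212.6 42
top amber_bottle 0.66 [176.9 241.7  19.4  19. ] cen 187.9 253.2 358
top resin_jar 0.53 [326.2 145.2  21.1  19.2] cen 334.0 154.1 338
scene bar0 0.88 [386.1 256.4  34.4  20.9] cen 404.2 266.8 338
scene bar0 0.59 [351.4 218.9  26.8  12.7] cen 364.7 223.9 260
scene stone0 0.62 [352.3 219.8  29.7  11.6] cen 365.8 223.9 241
scene dish 0.86 [145.8 175.9  47.3  28. ] cen 168.6 190.9 450
scene dish 0.46 [144.  195.6  65.8  27.1] cen 175.8 207.3 450
scene dish_grip 0.7 [149.8 179.1  43.7  24.6] cen 170.9 191.2 434
scene driver 0.8 [165.3 175.7  19.3  32. ] cen 176.7 192.6 365
scene stand 0.59 [158.6 200.2  47.6  40.4] cen 180.6 219.9 1079
scene pad 0.83 [140.4 195.6  70.3  26.8] cen 173.3 207.8 536
scene pad 0.39 [169.6 180.9  12.9  25. ] cen 176.8 192.7 342
scene shaker 0.66 [203.7 180.3 110.3  93.4] cen 258.1 228.9 6424
scene amber_bottle 0.6 [311.2 177.8  14.8  34. ] cen 319.3 196.4 454
scene resin_jar 0.78 [233.1 168.1  23.4  23.5] cen 242.4 179.6 381
scene resin_jar 0.74 [201.7 183.2 111.9  91.6] cen 258.2 228.7 6525
```

View pics/b_top1.png

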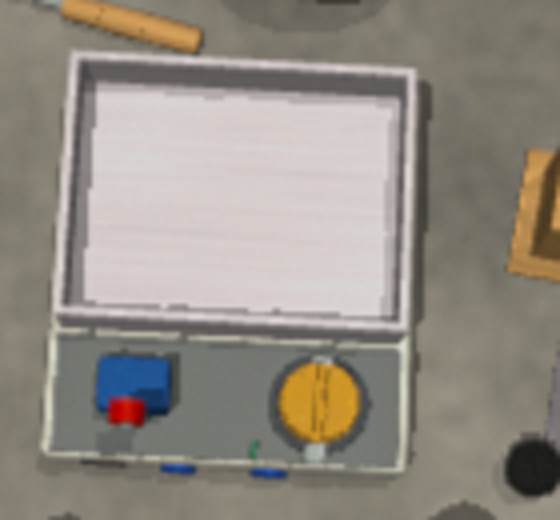

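View pics/b_top2.png

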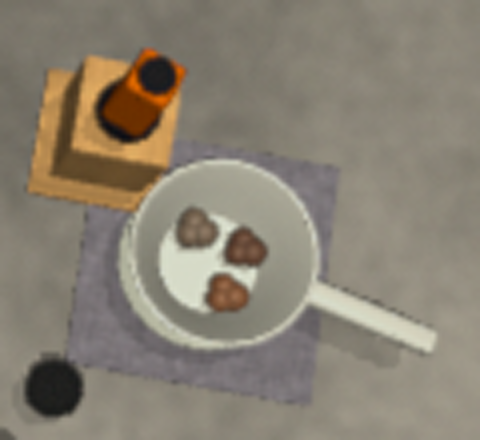

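View pics/b_top3.png

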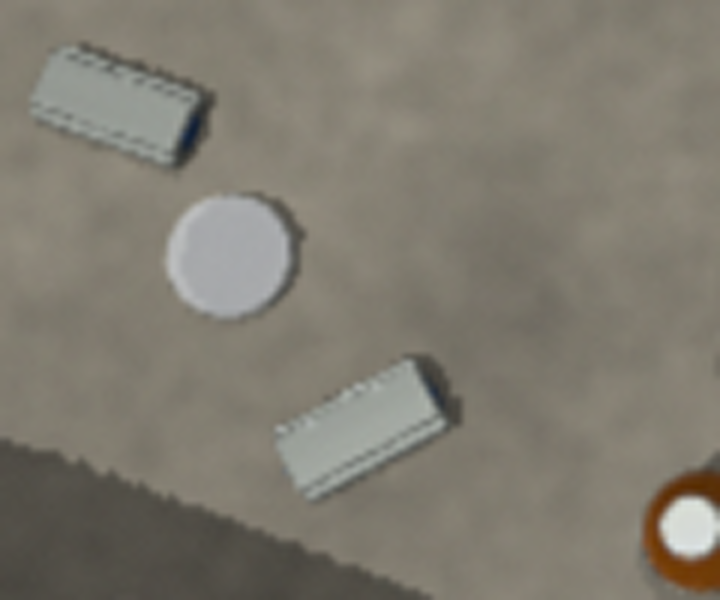

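View pics/b_sc.png

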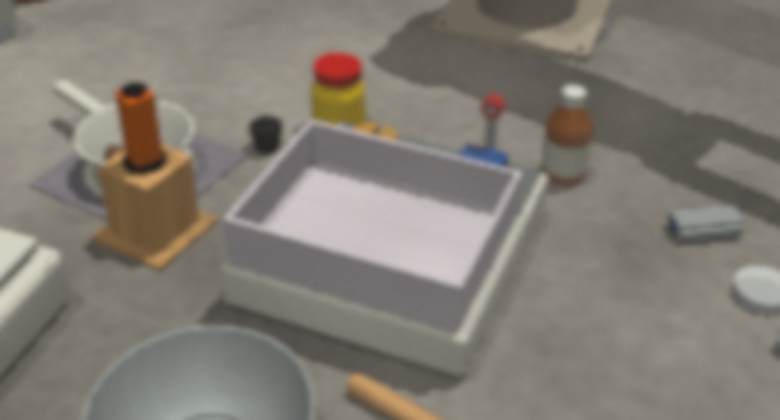

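```bash
cat >> h.py <<'E'
from scipy.optimize import least_squares
def fitpose(p,obj,px,x0):
    """obj Nx3 in object frame (z from bench), px Nx2; returns x,y,yaw(rad), residual px"""
    obj=np.asarray(obj,float); px=np.asarray(px,float)
    f=lambda v:(proj(p,place(obj,v))-px).ravel()
    r=least_squares(f,x0,loss="soft_l1")
    return r.x,np.abs(r.fun).reshape(-1,2)
def place(obj,v):
    obj=np.atleast_2d(obj); c,s=np.cos(v[2]),np.sin(v[2])
    return np.c_[v[0]+c*obj[:,0]-s*obj[:,1],v[1]+s*obj[:,0]+c*obj[:,1],obj[:,2]]
def cr(pts,off,s): return (np.array(pts,float)+.5)/s-.5+np.array(off)
E
python3 - <<'E'
from h import *
p=viewer.read_camera("top")
# shaker: tray rim outer corners
hx,hy=.086,.111
obj=[[.04+hx,hy,.11],[.04+hx,-hy,.11],[.04-hx,-hy,.11],[.04-hx,hy,.11],[-.13,.12,.055],[-.13,-.12,.055]]
px=cr([[72,52],[416,70],[408,328],[57,322],[43,453],[405,470]],(180,110),4)
v,res=fitpose(p,obj,px,[.6,0,0]); print("shaker",v,np.degrees(v[2])); print(res)
print("lock",place([-.088,-.06,.077],v),proj(p,place([-.088,-.06,.077],v)),"px from img",cr([[320,402]],(180,110),4))
# lock top measured: disc centre
print("lock meas",ray(p,*cr([[320,402]],(180,110),4)[0],.077))
# bars: mask minAreaRect
for d in models.cut_out(p,"bar0")[:2]:
    r=cv2.minAreaRect(np.argwhere(d["mask"])[:,::-1].astype(np.float32)); print("bar",d["score"],r)
# dish rim circle in crop px: center (226,254) of ellipse rim; rim z .052
print("dish",ray(p,*cr([[226,254]],(300,130),4)[0],.052), "handle end",ray(p,*cr([[433,342]],(300,130),4)[0],.051),"hstart",ray(p,*cr([[318,294]],(300,130),4)[0],.051))
# pad corners (mat)
px=cr([[180,140],[340,167],[310,404],[68,362]],(300,130),4)
for q in px: print("matcorner",ray(p,*q,.002))
# driver top center (157,75) z=.170 ; stand block top corners
print("driver top",ray(p,*cr([[157,75]],(300,130),4)[0],.170))
for q in cr([[88,54],[180,75],[165,165],[75,150],[47,70],[28,192]],(300,130),4): print("stand",ray(p,*q,.088),ray(p,*q,.01))
for n in ["amber_bottle"]:
    print(n,ray(p,187.9,253.2,.1))
print("jar",ray(p,292.5,253,.085))
print("black thing",ray(p,*cr([[55,387]],(300,130),4)[0],.03))
s=env.get_state(); w=viewer.read_camera("wrist"); 
T=np.eye(4);T[:3,:3]=s["tcp_rot"];T[:3,3]=s["tcp_pos"]; C=np.linalg.inv(T)@w["T"]; print(C)
E
```

```text
shaker [ 0.5598 -0.0008 -0.0423] -2.424211052667157
[[0.1486 0.1498]
 [0.0094 0.6502]
 [0.247  0.4157]
 [0.5372 1.9787]
 [0.4408 0.8775]
 [1.4146 0.5674]]
lock [[ 0.4694 -0.057   0.077 ]] [[260.2843 209.5433]] px from img [[259.625 210.125]]
lock meas [ 0.4679 -0.0553  0.077 ]
bar 0.94 ((129.17820739746094, 236.2821807861328), (14.284313201904297, 28.212631225585938), 57.7243537902832)
bar 0.79 ((89.43150329589844, 181.8493194580078), (27.153547286987305, 13.927896499633789), 20.556045532226562)
dish [ 0.5172 -0.3135  0.052 ] handle end [ 0.4586 -0.4487  0.051 ] hstart [ 0.4906 -0.3739  0.051 ]
matcorner [ 0.6072 -0.2989  0.002 ]
matcorner [ 0.5882 -0.4109  0.002 ]
matcorner [ 0.422  -0.3806  0.002 ]
matcorner [ 0.4508 -0.2153  0.002 ]
driver top [ 0.606  -0.2433  0.17  ]
stand [ 0.6436 -0.2185  0.088 ] [ 0.667  -0.2345  0.01  ]
stand [ 0.6297 -0.2786  0.088 ] [ 0.6521 -0.2988  0.01  ]
stand [ 0.5693 -0.2663  0.088 ] [ 0.5874 -0.2856  0.01  ]
stand [ 0.579 -0.208  0.088] [ 0.5978 -0.2232  0.01  ]
stand [ 0.6326 -0.1913  0.088 ] [ 0.6553 -0.2053  0.01  ]
stand [ 0.5511 -0.1767  0.088 ] [ 0.5679 -0.1896  0.01  ]
amber_bottle [0.3576 0.1233 0.1   ]
jar [ 0.3584 -0.1366  0.085 ]
black thing [ 0.4308 -0.2009  0.03  ]
[[ 0.0004 -0.9475 -0.3197  0.0826]
 [ 1.      0.0004 -0.      0.0002]
 [ 0.0001 -0.3197  0.9475 -0.1436]
 [ 0.      0.      0.      1.    ]]
```

```bash
cat >> h.py <<'E'
def goodyaw(pos,yaw):
    """pick yaw or yaw+180 giving the least wrist travel"""
    q=env.get_state()["q"]; best=None
    for y in (yaw,yaw+180):
        s=kin.ik(np.array(pos),down(y))
        if s is None: continue
        c=np.abs(np.array(s)-q).max()
        if best is None or c<best[0]: best=(c,y,s)
    return best
def barpose(p,d,z=.018):
    r=cv2.minAreaRect(np.argwhere(d["mask"])[:,::-1].astype(np.float32))
    b=cv2.boxPoints(r); W=np.array([ray(p,u,v,z)[:2] for u,v in b])
    c=W.mean(0); e=[W[1]-W[0],W[2]-W[1]]; L=[np.linalg.norm(k) for k in e]
    i=int(np.argmax(L)); return c,np.degrees(np.arctan2(e[i][1],e[i][0])),sorted(L)
E
python3 - <<'E'
from h import *
p=viewer.read_camera("top")
for d in models.cut_out(p,"bar0")[:3]: print(d["score"],barpose(p,d))
c,a,L=min((barpose(p,d) for d in models.cut_out(p,"bar0")[:2]),key=lambda t:-t[0][1])
pos=[c[0],c[1],.14]
g=goodyaw(pos,a+90); print(pos,g)
env.move_to(np.array(pos),down(g[1]))
w=viewer.read_camera("wrist"); save(w,"c_barA",1.5)
for d in models.cut_out(w,"bar0")[:3]: print(d["score"],d["rect"],barpose(w,d))
print(env.get_state()["time_s"],env.get_state()["tcp_pos"])
E
```

```text
0.8 (array([0.4066, 0.2874]), np.float64(-62.72233064969266), [np.float64(0.03752719449531998), np.float64(0.0732831059808307)])
0.76 (array([0.5528, 0.4052]), np.float64(-108.45323873913847), [np.float64(0.03780352239724062), np.float64(0.07651989598577848)])
0.74 (array([ 0.5734, -0.0025]), np.float64(-2.592878152668584), [np.float64(0.25810958571239256), np.float64(0.2920786480551434)])
[np.float64(0.5528335863186502), np.float64(0.40523898546361314), 0.14] (np.float64(55.30574247998815), np.float64(-18.45323873913847), array([31.9585, 23.5947, 75.8466, -0.    , 80.5587, 50.4117]))
0.76 [238.5, 141.5, 48.9, 86.8] (array([0.5537, 0.4052]), np.float64(-106.97012983947569), [np.float64(0.0354982941616081), np.float64(0.0732450395578974)])
0.62 [146.8, 317.7, 47.5, 54.7] (array([0.4162, 0.2806]), np.float64(-60.87937254333198), [np.float64(0.042733297444139555), np.float64(0.047797549921440814)])
3.4333 [0.5521 0.4065 0.1405]
```

View pics/c_barA.png

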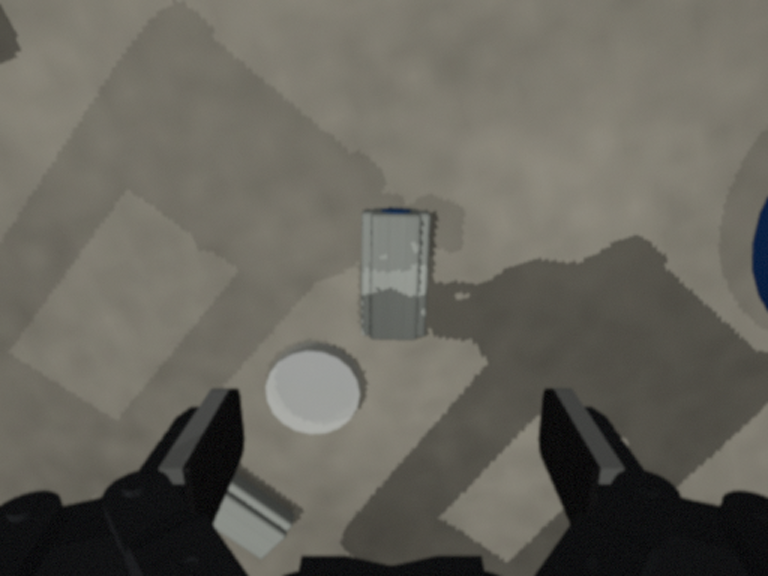

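```bash
cat >> h.py <<'E'
def st(tag=""):
    s=env.get_state(); print(tag,"t",round(s["time_s"],1),"tcp",s["tcp_pos"],"F",s["wrist_force"],"gap",round(s["finger_gap"],3)); return s
E
python3 - <<'E'
from h import *
c=[.5535,.4052]; y=-17
env.servo_line(np.array([*c,.05]),v=.2,orientation=down(y))
hit=env.servo_line(np.array([*c,.004]),v=.06,threshold=8); st(hit)
env.gripper_close(force=60); st("closed")
env.servo_line(np.array([*c,.19]),v=.25); st("up")
w=viewer.read_camera("wrist"); save(w,"d_barA")
p=viewer.read_camera("top"); save(p,"d_top")
E
```

```text
False t 5.0 tcp [0.5538 0.4054 0.0044] F [ 0.1886 -0.7255  0.7091] gap 0.997
closed t 5.5 tcp [0.554  0.4055 0.0048] F [0.6138 0.4101 4.7556] gap 0.401
up t 6.4 tcp [0.5524 0.4045 0.1873] F [-0.9628 -0.6154 -3.2184] gap 0.403
```

View pics/d_barA.png

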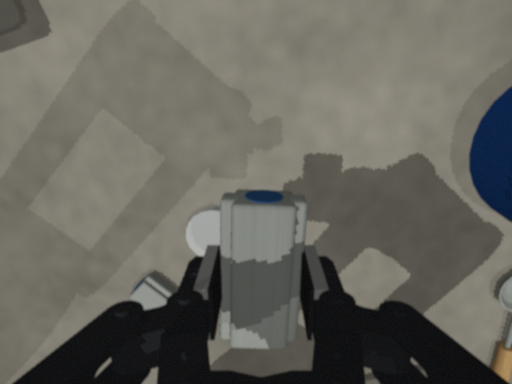

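```bash
cat >> h.py <<'E'
SH=np.array([.5598,-.0008,-.0423])
def tray(x,y,z): return place([.04+x,y,z],SH)[0]
def put_tray(x,y):
    yaw=np.degrees(SH[2])+90; t=tray(x,y,.2); g=goodyaw(t,yaw); print("yaw",g[1])
    env.move_to(t,down(g[1]))
    r=env.servo_line(tray(x,y,.0705),v=.15,threshold=15); st(r)
    env.open_gripper(); st("open")
    env.servo_line(tray(x,y,.2),v=.3)
E
python3 - <<'E'
from h import *
put_tray(0,.042)
p=viewer.read_camera("top"); save(p,"e_top",1.5)
for d in models.cut_out(p,"bar0")[:3]: print(d["score"],d["rect"],barpose(p,d))
E
```

```text
yaw 267.5763885265966
False t 8.9 tcp [0.6025 0.0396 0.0716] F [ 0.6379  0.06   -2.9449] gap 0.403
open t 9.4 tcp [0.6016 0.0394 0.0707] F [ 0.5733 -0.9613  0.136 ] gap 0.999
0.76 [114.4, 222.8, 30.1, 23.0] (array([0.406 , 0.2884]), np.float64(-62.72230507436405), [np.float64(0.0375197977728246), np.float64(0.07094219326267245)])
0.66 [346.3, 179.7, 10.5, 16.1] (array([ 0.5417, -0.3057]), np.float64(-89.83625717127836), [np.float64(0.025175974026271614), np.float64(0.030407101902071396)])
0.6 [215.6, 149.2, 18.6, 25.1] (array([0.6171, 0.0436]), np.float64(-5.5357562340443724), [np.float64(0.04005789172411861), np.float64(0.07761495553421809)])
```

View pics/e_top.png

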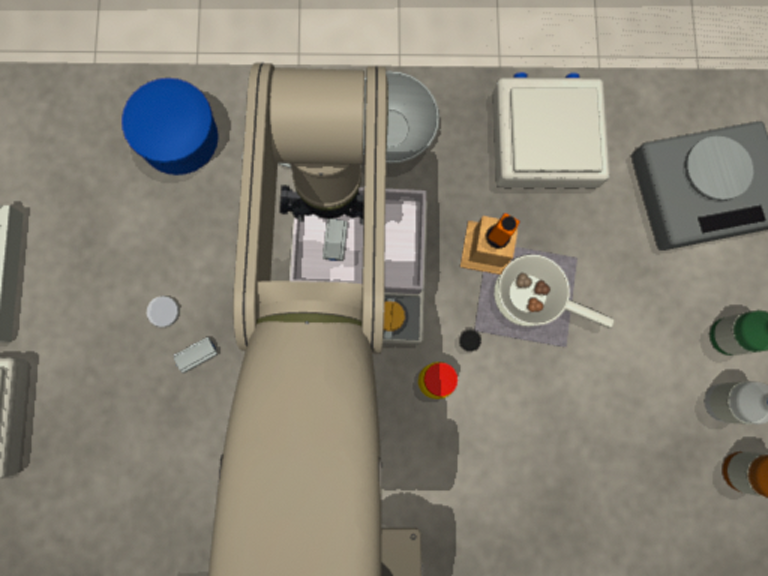

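Bar A lies in the tray at about (335,240); bar B is still on the bench at (195,353).

Run:
```python
from h import *
c=[.406,.288]; a=-62.
pos=[*c,.14]; g=goodyaw(pos,a+90); print(g)
env.move_to(np.array([*c,.2]),down(g[1])); env.servo_line(np.array(pos),v=.2)
w=viewer.read_camera("wrist"); save(w,"f_barB")
D=[(d["score"],)+barpose(w,d) for d in models.cut_out(w,"bar0")[:3]]
for d in D: print(d)
d=[d for d in D if np.hypot(*(d[1]-c))<.05 and .055<d[3][1]<.085][0]
c=d[1]; da=(d[2]-a+90)%180-90; y=g[1]+da; print("use",c,y)
if abs(da)<15:
    env.servo_line(np.array([*c,.05]),v=.2,orientation=down(y))
    hit=env.servo_line(np.array([*c,.004]),v=.06,threshold=8); st(hit)
    env.gripper_close(force=60); st("closed")
    env.servo_line(np.array([*c,.2]),v=.25); st("up")
```

```text
(np.float64(89.86073400707923), 28.0, array([ 29.4466,  -4.8838, 107.508 ,  -0.    ,  77.3757,   1.4466]))
(0.77, array([0.4067, 0.2893]), np.float64(-58.69882436552714), [np.float64(0.035071755587484585), np.float64(0.0746638140438316)])
use [0.4067 0.2893] 31.301175634472855
False t 13.6 tcp [0.407  0.2894 0.0043] F [ 0.5521 -0.2701 -0.746 ] gap 1.0
closed t 14.1 tcp [0.4072 0.2896 0.0046] F [-1.5526 -0.1631  6.0364] gap 0.402
up t 15.0 tcp [0.4057 0.2887 0.1978] F [-0.4517 -0.0712 -4.4444] gap 0.402
```

View pics/f_barB.png

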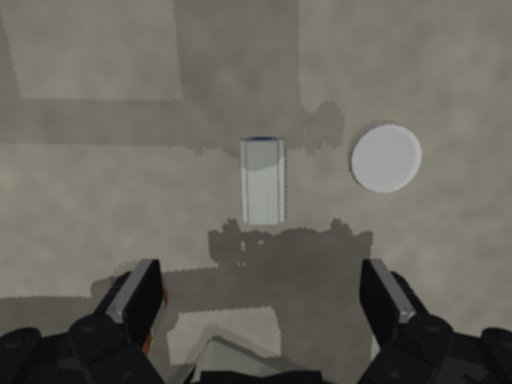

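Run:
```python
from h import *
put_tray(0,-.048)
# look over lock & dish side
env.move_to(np.array([.50,-.30,.33]),down(90+180) if False else env.get_state()["tcp_rot"])
w=viewer.read_camera("wrist"); save(w,"g_w",1.5); p=viewer.read_camera("top"); save(p,"g_top",1.5); st()
for n in ["bar0","stone0"]:
  for d in models.cut_out(p,n)[:4]: print(n,d["score"],d["rect"],barpose(p,d,.085))
for n in ["dish","pad","driver","stand","stone0"]:
  for d in models.cut_out(w,n)[:4]: print("w",n,d["score"],d["rect"])
```

```text
yaw 267.5763885265966
False t 17.5 tcp [ 0.5987 -0.0505  0.0718] F [-0.4579  0.2621 -3.7338] gap 0.404
open t 18.0 tcp [ 0.5978 -0.0505  0.0707] F [ 0.4377 -0.8395  0.4727] gap 0.997
 t 19.9 tcp [ 0.5004 -0.2985  0.3286] F [-0.7287  0.1662 -0.0584] gap 0.999
bar0 0.95 [212.0, 147.6, 20.0, 26.0] (array([0.5993, 0.039 ]), np.float64(-7.695933456447196), [np.float64(0.03536289232861284), np.float64(0.07364710642397829)])
bar0 0.84 [250.8, 148.6, 16.8, 25.0] (array([ 0.5949, -0.0493]), np.float64(-3.9002783361357602), [np.float64(0.035975076808482394), np.float64(0.06973112155850197)])
stone0 0.48 [345.4, 181.1, 10.5, 16.0] (array([ 0.5284, -0.2874]), np.float64(-104.22564986621386), [np.float64(0.02323079471653745), np.float64(0.025005304264409833)])
stone0 0.37 [356.3, 188.6, 8.8, 7.7] (array([ 0.5182, -0.3146]), np.float64(177.1966360219509), [np.float64(0.015612433687317732), np.float64(0.01839948715885166)])
w dish 0.26 [252.3, 99.2, 23.6, 22.4]
w pad 0.83 [200.7, 52.4, 145.2, 141.4]
w driver 0.98 [168.2, 26.2, 52.4, 52.3]
w stand 0.61 [170.8, 14.1, 84.1, 83.4]
w stone0 0.9 [269.5, 134.1, 21.7, 21.0]
w stone0 0.88 [252.5, 99.8, 22.9, 24.6]
w stone0 0.62 [276.3, 111.4, 23.0, 18.1]
```

View pics/g_w.png

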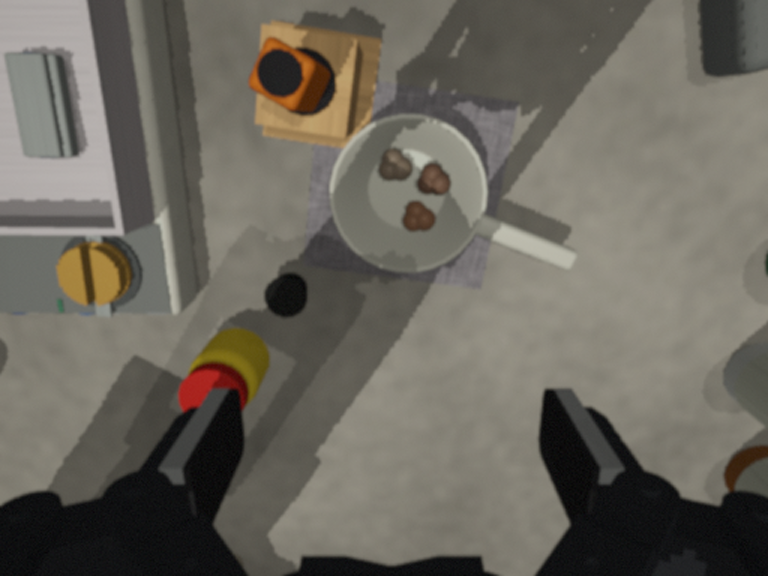

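View pics/g_top.png

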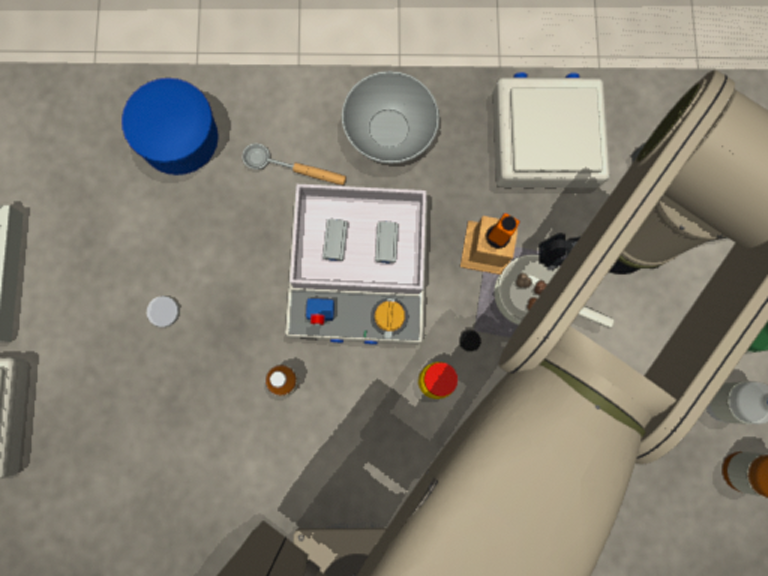

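Run:
```python
from h import *
w=viewer.read_camera("wrist")
q=lambda a,b,z: ray(w,*cr([[a,b]],(0,0),1.5)[0],z)
d=q(409,192.5,.052); h=q(571,257,.051); h0=q(492,228,.051)
print("dish",d,"hend",h,np.linalg.norm(h[:2]-d[:2]),"dir",np.degrees(np.arctan2(*(h-d)[[1,0]])),np.degrees(np.arctan2(*(h-h0)[[1,0]])))
for c in [(518,100),(480,287),(302,262)]: print("mat",q(*c,.002))
a,b,c=[q(*c,.002)[:2] for c in [(518,100),(480,287),(302,262)]]
print("pad ctr",(a+c)/2, np.linalg.norm(a-b),np.linalg.norm(b-c))
print("lock",q(94,274,.077)); print("slot dir",[q(*c,.077) for c in [(84,243),(96,306)]])
print("lock by shaker",place([-.088,-.06,.077],SH))
print("stand foot corners",[q(*c,.01) for c in [(263,22),(381,40),(362,147),(258,130)]])
print("driver top",q(281,72,.170))
print("jar lid",q(215,393,.085),"blk",q(287,295,.035))
print("shaker corner tray",[q(*c,z) for c,z in [((110,234),.11)]],place([.04-.086,-.111,.11],SH)," strip corner",q(181,313,.055),place([-.13,-.12,.055],SH))
```

```text
dish [ 0.5221 -0.315   0.052 ] hend [ 0.4624 -0.4496  0.051 ] 0.1472820736268765 dir -113.89464518611389 -112.37282828766061
mat [ 0.5897 -0.4119  0.002 ]
mat [ 0.4225 -0.3816  0.002 ]
mat [ 0.4543 -0.2138  0.002 ]
pad ctr [ 0.522  -0.3129] 0.1699516002202242 0.17085942664873233
lock [ 0.4715 -0.0611  0.077 ]
slot dir [array([ 0.4969, -0.0589,  0.077 ]), array([ 0.4444, -0.0567,  0.077 ])]
lock by shaker [[ 0.4693 -0.057   0.077 ]]
stand foot corners [array([ 0.6572, -0.203 ,  0.01  ]), array([ 0.6401, -0.2972,  0.01  ]), array([ 0.5569, -0.2768,  0.01  ]), array([ 0.5746, -0.1888,  0.01  ])]
driver top [ 0.6063 -0.2442  0.17  ]
jar lid [ 0.3652 -0.1449  0.085 ] blk [ 0.4332 -0.2037  0.035 ]
shaker corner tray [array([ 0.5097, -0.0992,  0.11  ])] [[ 0.5091 -0.1098  0.11  ]]  strip corner [ 0.4274 -0.115   0.055 ] [[ 0.4248 -0.1152  0.055 ]]
```

```bash
cat >> h.py <<'E'
def Rx(v,a):
    return cv2.Rodrigues(np.array(v,float)/np.linalg.norm(v)*a)[0]
def toolR(haz,p):
    """tool for gripping a handle pointing at azimuth haz(deg): z toward dish pitched p deg below horizontal, jaw horizontal, tool x up"""
    a=np.radians(haz); h=np.array([np.cos(a),np.sin(a),0]); p=np.radians(p)
    z=-h*np.cos(p)+np.array([0,0,-np.sin(p)]); up=np.array([0,0,1.])
    y=np.cross(z,up); y/=np.linalg.norm(y); # x=y×z
    x=np.cross(y,z)
    return np.c_[x,y,z]
def hv(haz): a=np.radians(haz); return np.array([np.cos(a),np.sin(a),0])
E
python3 - <<'E'
from h import *
print(toolR(0,30))
H=-113.5
G=np.array([.4773,-.4172,.044])
for flip in (0,1):
  for p in (20,30,40,50,60,70,80,90):
    R=toolR(H,p) if p<90 else toolR(H,89.9)
    if flip: R=R@np.diag([-1,-1,1])
    print("grasp",flip,p,kin.ik(G+.019*R[:,2],R))
E
```

```text
[[-0.5    0.    -0.866]
 [ 0.     1.     0.   ]
 [ 0.866 -0.    -0.5  ]]
grasp 0 20 [-67.7623  64.6656  53.2812  47.8329 114.7767 -45.8311]
grasp 0 30 [-66.4163  57.0032  59.5158  41.7462 107.7227 -46.5324]
grasp 0 40 [-64.4944  49.6074  65.5498  36.0128 100.4628 -45.9942]
grasp 0 50 [-61.9677  42.6321  71.2955  30.2672  93.1415 -44.2134]
grasp 0 60 [-58.8135  36.2579  76.6622  24.1442  85.9248 -41.1071]
grasp 0 70 [-55.0302  30.6945  81.5539  17.2745  79.0328 -36.5263]
grasp 0 80 [-50.6561  26.1762  85.868    9.3092  72.7731 -30.2932]
grasp 0 90 [-45.8394  22.9698  89.4652   0.1     67.603  -22.3775]
grasp 1 20 [-67.7623  64.6656  53.2812  47.8329 114.7767 134.1689]
grasp 1 30 [-66.4163  57.0032  59.5158  41.7462 107.7227 133.4676]
grasp 1 40 [-64.4944  49.6074  65.5498  36.0128 100.4628 134.0058]
grasp 1 50 [-61.9677  42.6321  71.2955  30.2672  93.1415 135.7866]
grasp 1 60 [-58.8135  36.2579  76.6622  24.1442  85.9248 138.8929]
grasp 1 70 [-55.0302  30.6945  81.5539  17.2745  79.0328 143.4737]
grasp 1 80 [-50.6561  26.1762  85.868    9.3092  72.7731 149.7068]
grasp 1 90 None
```

```bash
cat >> h.py <<'E'
def dish_pose(R0h,Cw,haz,axis,tilt,z0=.03):
    """tool pose with dish body point (0,0,z0) at Cw, handle azimuth haz, tilted by tilt deg about axis 'p' (tip off far side),'r+','r-'.
    R0h: tool rotation relative to dish frame"""
    a=np.radians(haz); Rd=np.array([[np.cos(a),-np.sin(a),0],[np.sin(a),np.cos(a),0],[0,0,1.]])
    t=np.radians(tilt)
    T={"p":Rx([0,1,0],-t),"r+":Rx([1,0,0],t),"r-":Rx([1,0,0],-t)}[axis]
    Rd=Rd@T; R=Rd@R0h
    g=Cw+Rd@np.array([.112,0,.040-z0]); return g+.019*R[:,2],R
E
python3 - <<'E'
from h import *
H=-113.5; C=tray(0,0,.24)
out=[]
for p in (45,55,65,80):
  R0=toolR(0,p)
  for ax in ("p","r+","r-"):
    for haz in range(-180,180,30):
      qs=[]
      for tilt in (0,35,70,110):
        q=kin.ik(*dish_pose(R0,C,haz,ax,tilt))
        if q is None: break
        qs.append(q)
      if len(qs)==4:
        d=np.abs(np.diff(qs,axis=0)).max(); out.append((d,p,ax,haz,qs[0],qs[-1]))
out.sort(key=lambda o:o[0])
for o in out[:14]: print(round(o[0]),o[1:4],o[4].round(),o[5].round())
E
```

```text
27 (80, 'r-', -150) [-18. -15. 107.   7.  81.  42.] [-35.  59.  68.  70. 145.  56.]
28 (65, 'r-', -150) [-27. -25. 118.  22.  74.  30.] [-41.  52.  81.  72. 135.  56.]
29 (45, 'r-', -150) [-40. -33. 131.  45.  71.   9.] [-49.  39.  98.  75. 122.  57.]
29 (55, 'r+', -30) [-14.  62.  17.  13. 134. -67.] [ -32.   73.   42.   90.  131. -121.]
29 (55, 'r-', -150) [-33. -30. 124.  33.  71.  20.] [-45.  46.  89.  73. 128.  57.]
29 (65, 'r+', -30) [-13.  48.  35.   8. 120. -70.] [ -34.   66.   56.   91.  125. -125.]
32 (80, 'r+', -30) [-11.  32.  56.   3. 102. -70.] [ -37.   56.   74.   95.  116. -129.]
32 (45, 'r+', -60) [-25.  50.  40.  30. 126. -46.] [ -41.   55.   71.   85.  121. -138.]
33 (55, 'r+', -60) [-23.  42.  48.  23. 118. -48.] [ -43.   50.   81.   90.  115. -141.]
34 (80, 'r-', -180) [ -7. -20. 111.   1.  79.  83.] [-43.  42. 100.  76. 125.  43.]
34 (65, 'p', -90) [-28.  17.  78.  22.  97. -28.] [ 29.  35.  74. -74. 115.  25.]
34 (45, 'p', -120) [-42.  -0. 104.  44.  88. -18.] [ 18.  51.  40. -55. 132.  26.]
35 (45, 'p', -90) [-35.  26.  74.  37. 106. -33.] [ 27.  26.  74. -59. 109.  22.]
35 (55, 'p', -90) [-32.  21.  76.  30. 102. -31.] [ 28.  31.  74. -67. 112.  23.]
```

Run:
```python
from h import *
H=-113.5; P=50
R=toolR(H,P); h=hv(H)
G=np.array([.5215,-.3142,0])+.112*h+np.array([0,0,.044]); 
pre=G+.019*R[:,2]-.13*R[:,2]
env.move_to(pre+np.array([0,0,.08]),R); env.servo_line(pre,v=.2); st()
w=viewer.read_camera("wrist"); save(w,"i_w",1.5,pts=None)
# project predicted handle
Hd=[np.array([.5215,-.3142,.051])+r*h for r in (.064,.112,.152)]
print(proj(w,np.array(Hd)))
```

```text
t 22.3 tcp [ 0.4489 -0.4819  0.1298] F [ 0.4239 -0.7506  0.5026] gap 0.999
[[260.7814 131.3143]
 [260.724  186.3433]
 [260.67   238.1836]]
```

View pics/i_w.png

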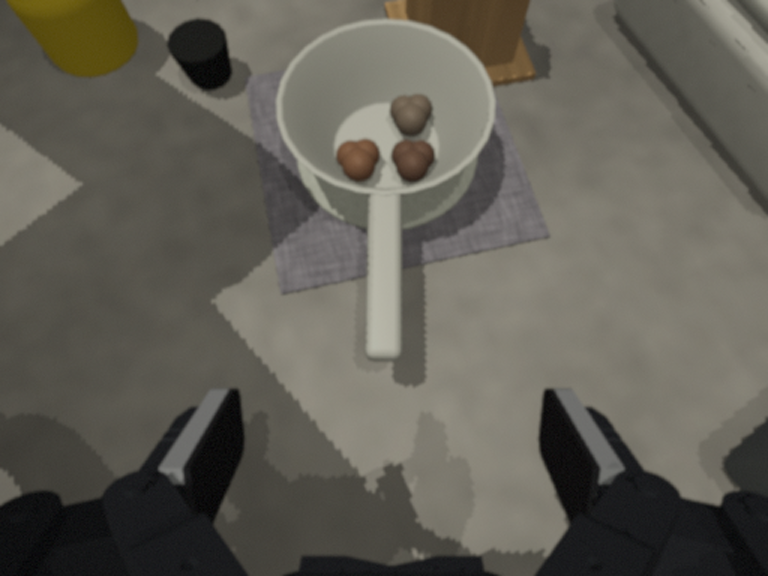

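The handle points straight at the camera, from (385,195) to (383,350), about 3.5 mm left of prediction. I'll shift sideways and grip.

Run:
```python
from h import *
H=-113.5; P=50
R=toolR(H,P); h=hv(H)
G=np.array([.5215,-.3142,0])+.112*h+np.array([0,0,.044])-.0035*R[:,1]
print("dish est",G-.112*h)
env.servo_line(G+.019*R[:,2]-.13*R[:,2],v=.1)
hit=env.servo_line(G+.019*R[:,2],v=.1,threshold=10); st(hit)
env.gripper_close(force=110); s=st("closed")
env.servo_line(G+.019*R[:,2]+np.array([0,0,.03]),v=.05); s=st("up")
env.wait(.3)
p=viewer.read_camera("scene"); save(p,"j_sc",3,(120,120,330,250)); w=viewer.read_camera("wrist"); save(w,"j_w",1)
```

```text
dish est [ 0.5183 -0.3128  0.044 ]
False t 24.1 tcp [ 0.4786 -0.4052  0.0301] F [ 1.2048 -0.4503 -0.299 ] gap 1.001
closed t 24.7 tcp [ 0.4786 -0.4044  0.0296] F [-0.4213 -0.417   1.1811] gap 0.188
up t 25.5 tcp [ 0.4784 -0.4043  0.0594] F [ 0.3101  0.3401 -2.9003] gap 0.191
```

View pics/j_sc.png

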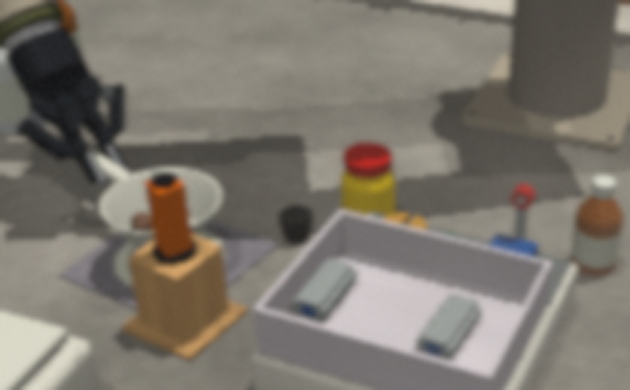

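View pics/j_w.png

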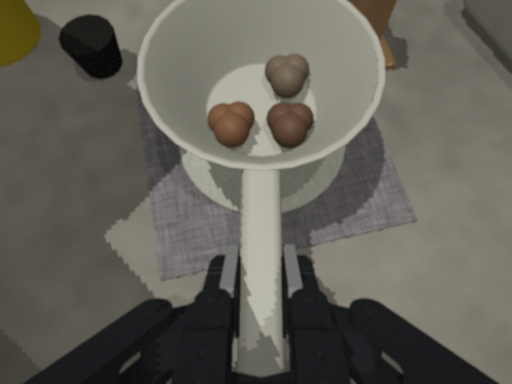

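Run:
```python
from h import *
H=-113.5; P=50; R0=toolR(0,P)
s=env.get_state(); 
env.servo_line(np.array([s["tcp_pos"][0],s["tcp_pos"][1],.29]),v=.12)
HZ=-95
C0=np.array([0.52,-.313,.29]);
C=tray(0,-.03,.26)
pos,R=dish_pose(R0,C,HZ,"p",0)
env.servo_line(pos,v=.15,orientation=R); st("over tray")
C=tray(0,-.03,.20)
pos,R=dish_pose(R0,C,HZ,"p",15)
env.servo_line(pos,v=.1,orientation=R); st()
w=viewer.read_camera("scene"); save(w,"k_sc",3,(130,90,340,290))
for t in (35,55,110):
    q=kin.ik(*dish_pose(R0,C,HZ,"p",t)); print(t,q)
```

```text
over tray t 30.1 tcp [ 0.5897 -0.1326  0.2555] F [ 0.2313 -0.4761 -2.5375] gap 0.19
 t 30.6 tcp [ 0.5899 -0.1291  0.222 ] F [-0.0633 -0.3786 -3.0933] gap 0.19
35 [-18.9756   8.0617  82.46     4.852   90.6863 -13.9686]
55 [ -4.8019   6.9926  82.1133 -15.0019  90.9149  -0.0401]
110 [ 24.1314  32.5044  73.2214 -61.0955 110.3427  26.2673]
```

View pics/k_sc.png

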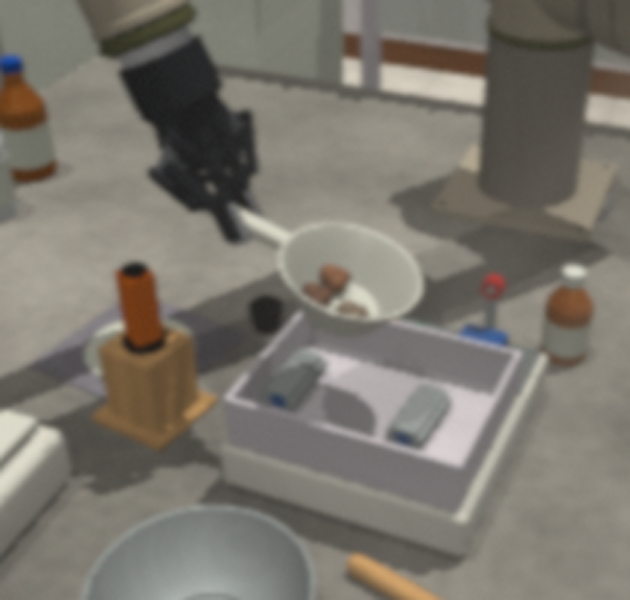

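Run:
```python
from h import *
R0=toolR(0,50); HZ=-95; C=tray(0,-.03,.20)
for t in range(25,76,10):
    pos,R=dish_pose(R0,C,HZ,"p",t); env.servo_line(pos,v=.06,orientation=R)
st(); w=viewer.read_camera("scene"); save(w,"l_sc",3,(130,90,340,290))
for t in range(83,112,7):
    pos,R=dish_pose(R0,C,HZ,"p",t); env.servo_line(pos,v=.05,orientation=R)
env.wait(.4); st()
w=viewer.read_camera("scene"); save(w,"l_sc2",3,(130,90,340,290))
```

```text
t 33.3 tcp [ 0.5959 -0.063   0.2947] F [ 1.0742 -0.2346 -1.4107] gap 0.191
 t 35.7 tcp [ 0.6013 -0.0013  0.2954] F [ 0.057   0.244  -2.4567] gap 0.188
```

View pics/l_sc.png

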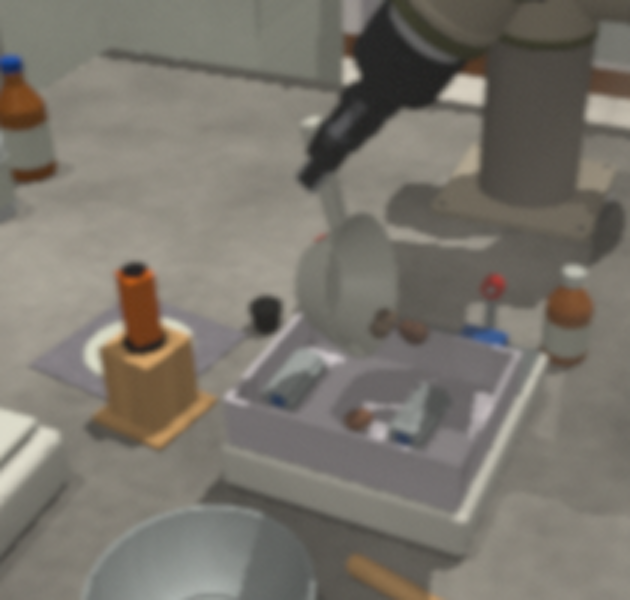

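View pics/l_sc2.png

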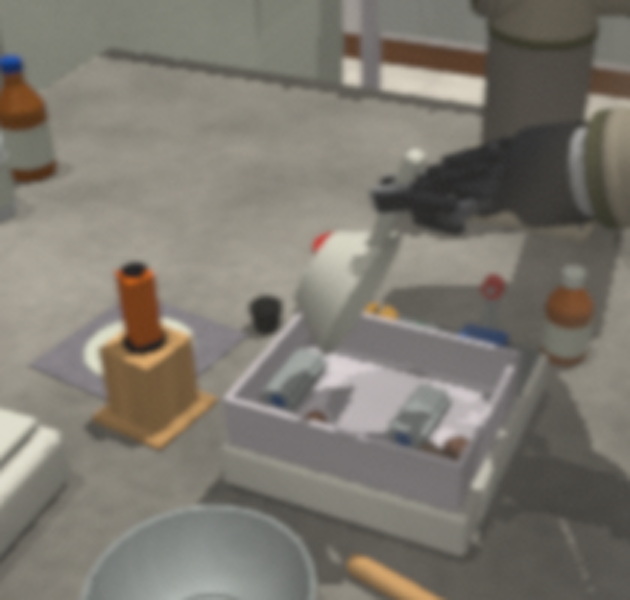

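Stones have dropped; two are visible in the tray at (317,415) and (455,447), and I need to find the third. I'll tilt back and look from above.

Run:
```python
from h import *
R0=toolR(0,50); HZ=-95; C=tray(0,-.03,.20)
for t in range(95,-1,-15):
    C=tray(0,-.03,.20+.05*(1-t/95)); pos,R=dish_pose(R0,C,HZ,"p",t); env.servo_line(pos,v=.12,orientation=R)
C=tray(0,-.03,.29); pos,R=dish_pose(R0,C,HZ,"p",0); env.servo_line(pos,v=.2)
# back above the pad
h=hv(-113.5); R=toolR(-113.5,50); D=np.array([.5205,-.3128,.3])
pos=D+.112*h+np.array([0,0,0])+.019*R[:,2]
env.servo_line(pos,v=.2,orientation=R); st()
p=viewer.read_camera("top"); save(p,"m_top",4,(180,110,330,250)); w=viewer.read_camera("wrist"); save(w,"m_w"); s=viewer.read_camera("scene"); save(s,"m_sc",3,(130,90,340,290))
for d in models.cut_out(p,"stone0")[:5]: print(d["score"],d["rect"])
```

```text
t 40.6 tcp [ 0.4813 -0.4033  0.2856] F [ 0.007   1.2377 -1.9654] gap 0.194
0.65 [201.6, 145.2, 10.3, 11.7]
0.63 [208.4, 137.4, 11.3, 16.9]
0.2 [325.3, 147.1, 20.0, 17.9]
```

View pics/m_top.png

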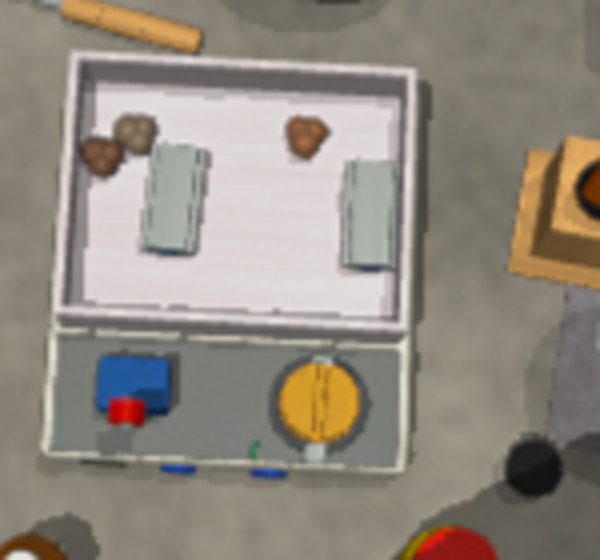

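View pics/m_sc.png

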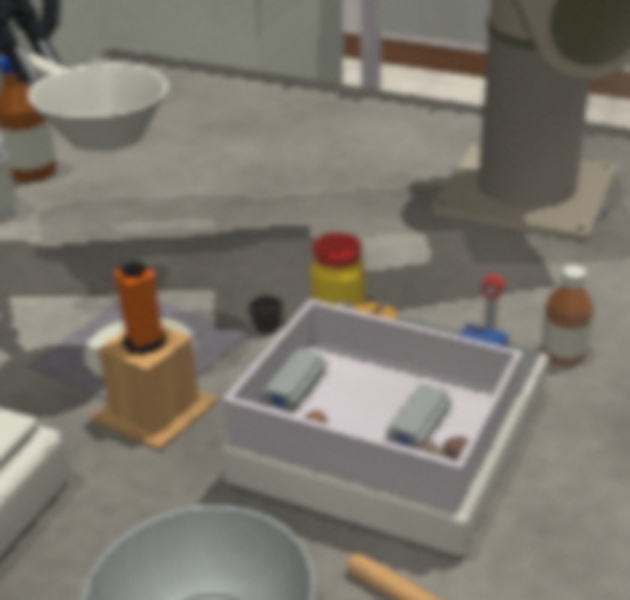

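View pics/m_w.png

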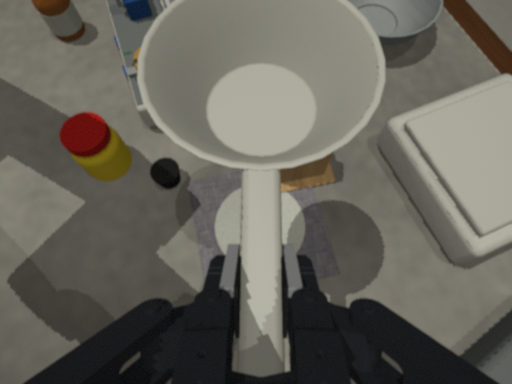

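All three stones and both bars are in the tray (the right-hand bar was knocked sideways but is still inside). The dish is empty, so I'll set it down.

Run:
```python
from h import *
s=env.get_state(); x,y=s["tcp_pos"][:2]
env.servo_line(np.array([x,y,.05]),v=.2)
hit=env.servo_line(np.array([x,y,.026]),v=.03,threshold=3); st(hit)
env.wait(.2)
env.open_gripper(); s=st("open")
R=s["tcp_rot"]
env.servo_line(s["tcp_pos"]-.14*R[:,2],v=.2); env.wait(.1); s=st()
w=viewer.read_camera("wrist"); save(w,"n_w",1.5); sc=viewer.read_camera("scene"); save(sc,"n_sc",4,(130,150,280,260))
```

```text
True t 42.8 tcp [ 0.481  -0.4032  0.0291] F [-0.2535 -1.1452  4.0527] gap 0.191
open t 43.6 tcp [ 0.4805 -0.4029  0.0283] F [-0.6829  0.1684 -0.2485] gap 1.004
 t 44.6 tcp [ 0.4448 -0.484   0.1338] F [ 0.2854 -0.3686 -0.0165] gap 1.001
```

View pics/n_w.png

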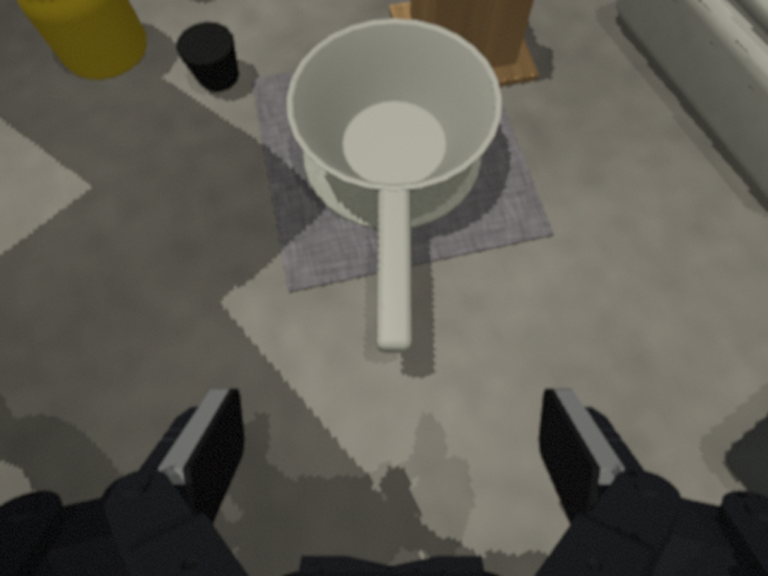

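View pics/n_sc.png

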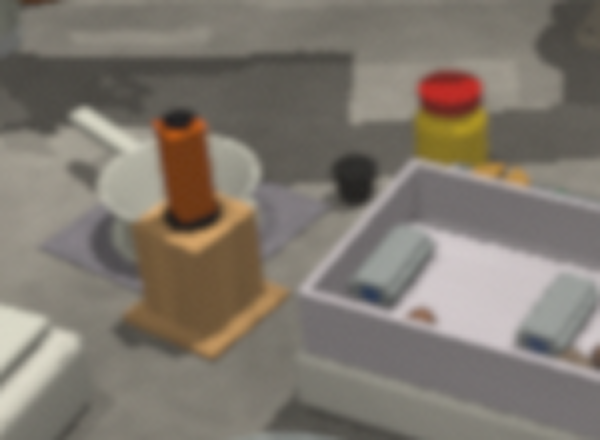

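The dish is upright and empty on its pad. Next I'll look at the driver from above.

Run:
```python
from h import *
c=np.array([.604,-.243,.27])
s=env.get_state(); env.servo_line(s["tcp_pos"]+np.array([0,0,.15]),v=.25)
g=goodyaw(c,75); print(g)
env.move_to(c,down(g[1])); st()
w=viewer.read_camera("wrist"); save(w,"o_w",4,(180,90,340,240)); save(w,"o_wf")
```

```text
(np.float64(66.33944327312454), 75, array([ -26.4263,   14.7023,   73.0981,   -0.    ,   92.1996, -101.4263]))
 t 46.6 tcp [ 0.6031 -0.2436  0.2683] F [-0.2067 -0.6334 -0.5203] gap 1.003
```

View pics/o_w.png

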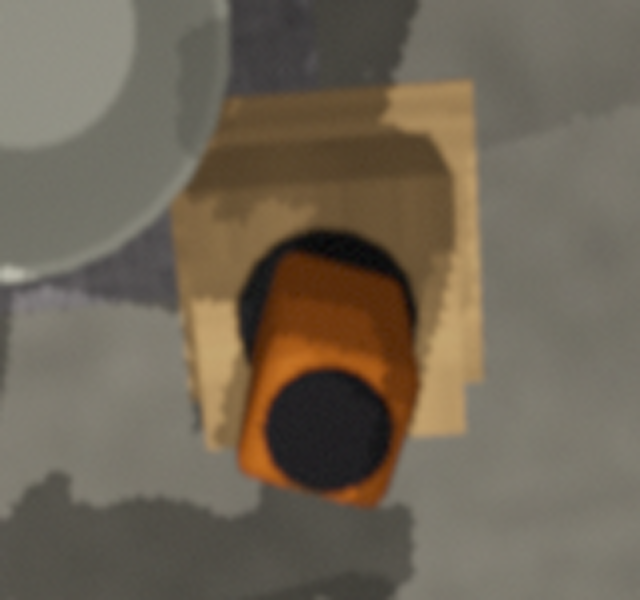

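View pics/o_wf.png

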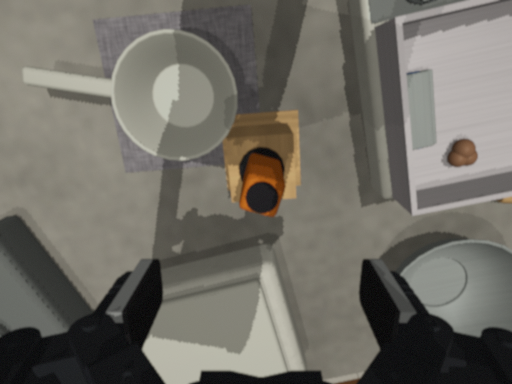

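Run:
```python
from h import *
w=viewer.read_camera("wrist")
q=lambda a,b,z: ray(w,*cr([[a,b]],(180,90),4)[0],z)
print("cap",q(328,430,.173),"collar",q(328,317,.094))
a,b,c=q(240,470,.170),q(374,506,.170),q(412,393,.168)
print(a,b,c,np.linalg.norm(a-b),np.degrees(np.arctan2(*(b-a)[[1,0]])),np.degrees(np.arctan2(*(c-b)[[1,0]])))
for pt in [(205,450),(465,433),(450,175)]: print("blk",q(*pt,.088))
for pt in [(228,97),(473,80),(484,380)]: print("foot",q(*pt,.01))
a,b=q(288,252,.094),q(408,288,.094); print("handle base edge",a,b,np.linalg.norm(a-b),np.degrees(np.arctan2(*(b-a)[[1,0]])))
print(w["T"][:3,:3]@[1,0,0])
```

```text
cap [ 0.605  -0.2437  0.173 ] collar [ 0.6043 -0.2432  0.094 ]
[ 0.6093 -0.2619  0.17  ] [ 0.623  -0.2395  0.17  ] [ 0.6037 -0.2272  0.168 ] 0.026223257781928445 58.687932865013806 147.3335080085986
blk [ 0.6309 -0.2822  0.088 ]
blk [ 0.6435 -0.2185  0.088 ]
blk [ 0.5803 -0.2072  0.088 ]
foot [ 0.5557 -0.2593  0.01  ]
foot [ 0.5694 -0.1908  0.01  ]
foot [ 0.6572 -0.208   0.01  ]
handle base edge [ 0.5868 -0.2482  0.094 ] [ 0.6025 -0.2232  0.094 ] 0.02949350808645887 57.8284391184082
[0.2619 0.9651 0.0004]
```

Run:
```python
from h import *
c=np.array([.6045,-.2435]); y=58
env.servo_line(np.array([*c,.2]),v=.2,orientation=down(y))
hit=env.servo_line(np.array([*c,.121]),v=.08,threshold=10); st(hit)
env.gripper_close(force=100); s=st("closed"); np.save("grip.npy",s["tcp_pos"])
env.servo_line(np.array([*s["tcp_pos"][:2],.26]),v=.15); st("up")
env.wait(.2)
w=viewer.read_camera("wrist"); save(w,"p_w",1.5); sc=viewer.read_camera("scene"); save(sc,"p_sc",4,(120,110,270,240))
T=viewer.read_camera("top"); save(T,"p_top",4,(180,100,340,240))
```

```text
False t 48.3 tcp [ 0.605  -0.2438  0.1219] F [-0.033  -0.6317  0.3379] gap 1.003
closed t 48.9 tcp [ 0.6048 -0.2436  0.1214] F [0.3083 1.0762 2.3228] gap 0.34
up t 49.9 tcp [ 0.6042 -0.2433  0.2583] F [-0.0517 -0.1481 -1.6621] gap 0.337
```

View pics/p_w.png

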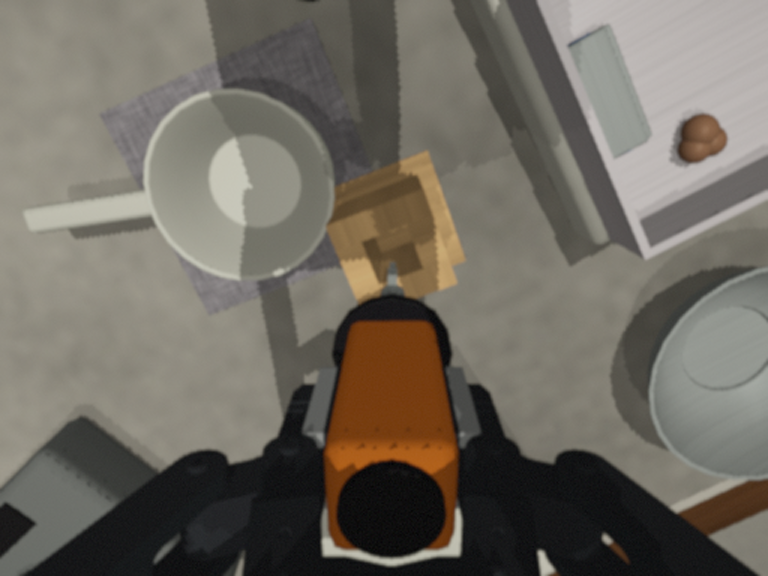

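View pics/p_sc.png

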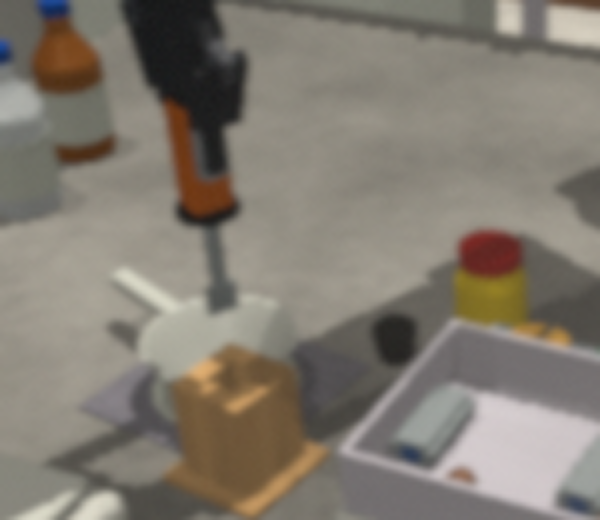

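View pics/p_top.png

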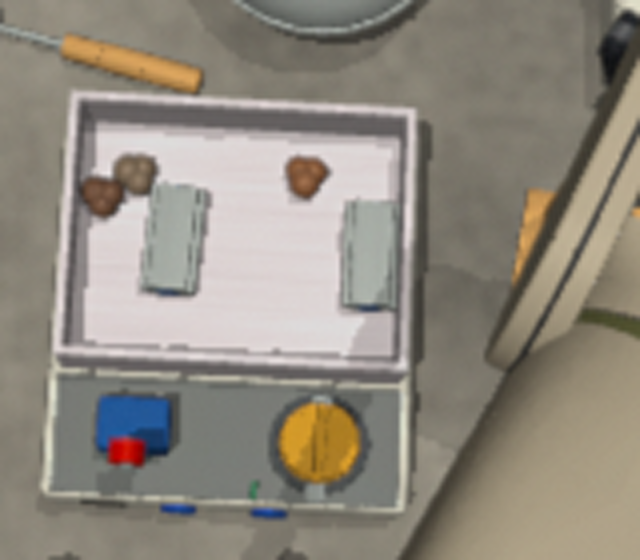

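Run:
```python
from h import *
w=viewer.read_camera("wrist"); s=env.get_state()
R=s["tcp_rot"]; t=s["tcp_pos"]
tip=t+.113*R[:,2]; pts=[tip,tip+.011*R[:,0],tip-.011*R[:,0]]
px=proj(w,np.array(pts)); print(px); save(w,"q_w",8,(220,160,300,230),pts=px)
```

```text
[[260.4217 187.5102]
 [260.4261 173.8915]
 [260.4173 200.7783]]
```

View pics/q_w.png

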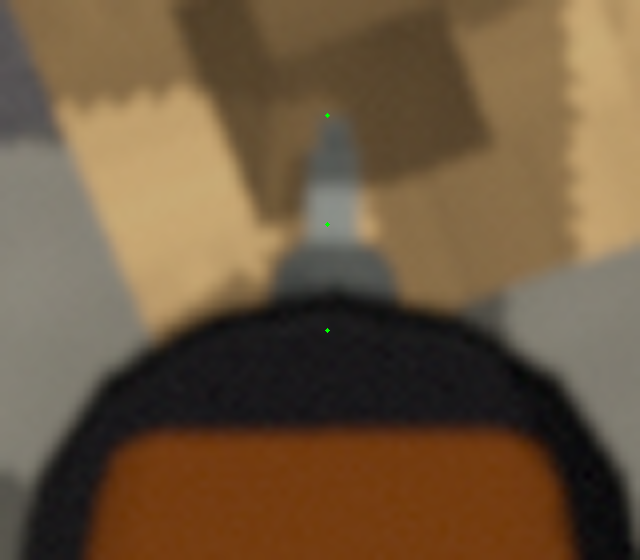

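Confirmed: the blade is edge-on along tool x, with its tip within 1 mm of prediction. Now a close look at the lock.

Run:
```python
from h import *
L=place([-.088,-.06,.077],SH)[0]; y=90+np.degrees(SH[2])
pos=np.array([L[0]+.055,L[1],.275]); print(kin.ik(pos,down(y)))
env.servo_line(np.array([.604,-.2433,.275]),v=.2)
env.move_to(pos,down(y)); env.wait(.2); st()
w=viewer.read_camera("wrist"); px=proj(w,np.array([L,L+[.0245,0,0],L-[.0245,0,0],L+[0,.0245,0],L-[0,.0245,0]])); print(px)
save(w,"r_w",4,(180,90,340,230),pts=px); save(w,"r_wf")
for n in ("lock","lock_slot","roller"):
  for d in models.cut_out(w,n)[:3]: print(n,d["score"],d["rect"])
```

```text
[-11.7775  -4.6554  93.0614  -0.      91.594  -99.3539]
 t 51.6 tcp [ 0.5248 -0.0583  0.2748] F [-0.3289 -0.3865 -1.5771] gap 0.342
[[259.1172 105.2341]
 [260.2529 130.8263]
 [257.9268  78.4082]
 [284.6278 104.074 ]
 [233.6622 106.3916]]
lock 0.77 [232.5, 64.8, 53.6, 68.3]
lock_slot 0.61 [232.4, 62.6, 54.3, 72.6]
lock_slot 0.43 [380.2, 237.9, 29.3, 22.1]
roller 0.61 [380.1, 73.7, 47.9, 22.6]
```

View pics/r_w.png

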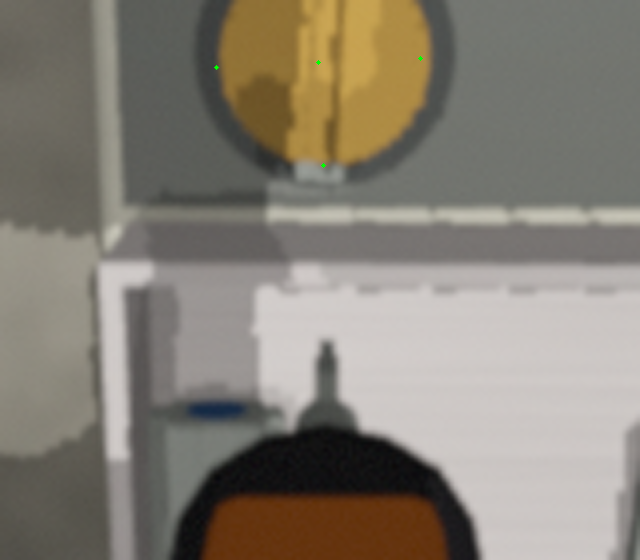

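View pics/r_wf.png

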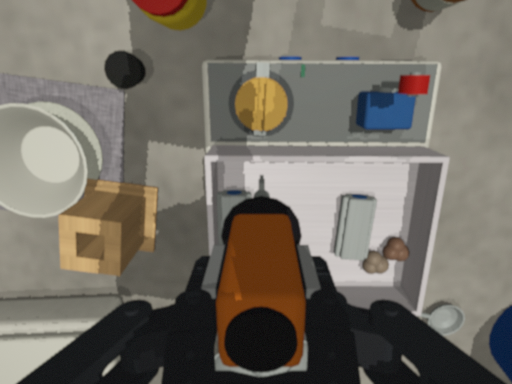

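Run:
```python
from h import *
L=place([-.088,-.06,.077],SH)[0]
w=viewer.read_camera("wrist"); px=proj(w,np.array([L]))
save(w,"s_w",8,(222,65,297,140),pts=px)
```

```text
(no output)
```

View pics/s_w.png

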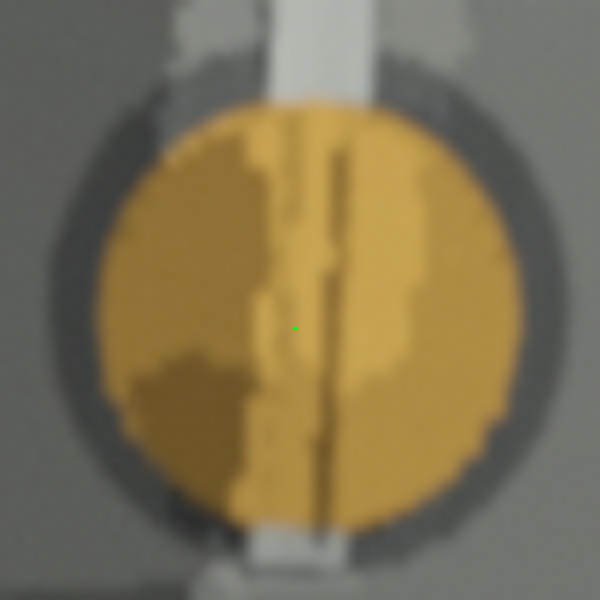

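The lock disc measures about (0.4678, -0.0555), agreeing with the top camera, with the slot about 3° clockwise of the shaker's x. I'll insert the blade.

Run:
```python
from h import *
L=np.array([.4678,-.0558]); y=84.6
s=env.get_state()
env.servo_line(np.array([*L,.275]),v=.1,orientation=down(y))
env.servo_line(np.array([*L,.20]),v=.1); env.wait(.2); st()
sc=viewer.read_camera("scene"); save(sc,"t_sc",5,(190,110,310,220)); T=viewer.read_camera("wrist"); save(T,"t_w",4,(200,130,330,240))
```

```text
t 53.7 tcp [ 0.4683 -0.0559  0.2009] F [ 0.1576  0.7787 -1.6781] gap 0.338
```

View pics/t_w.png

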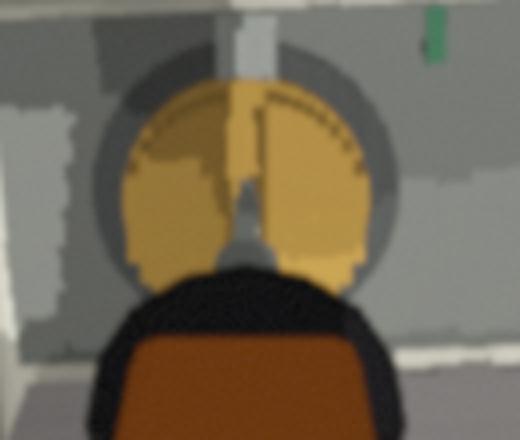

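View pics/t_sc.png

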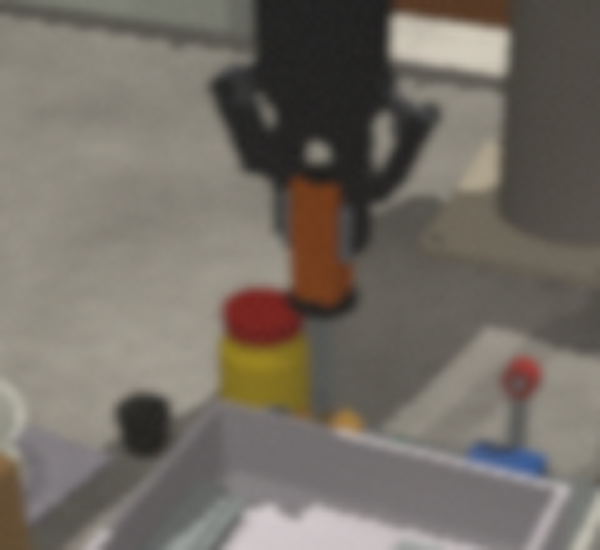

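The blade tip at (246,180) is centred between the slot's edges (228 and 262). Descending.

Run:
```python
from h import *
L=np.array([.4678,-.0558])
hit=env.servo_line(np.array([*L,.1785]),v=.02,threshold=6); s=st(hit)
print(s["q"],s["moment"])
w=viewer.read_camera("wrist"); save(w,"u_w",4,(200,130,330,240))
```

```text
False t 55.0 tcp [ 0.4679 -0.0558  0.1787] F [-0.2104 -0.1049 -1.5187] gap 0.336
[-13.0407 -11.1622 109.0228   0.0027  82.1208 -97.6403] [-0.0422  0.0318 -0.0075]
```

View pics/u_w.png

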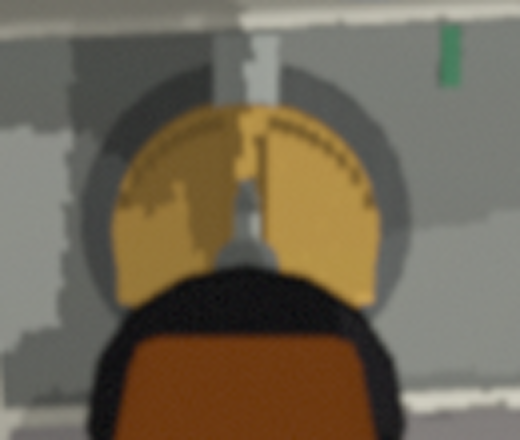

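Run:
```python
from h import *
s=env.get_state(); q0=s["q"].copy(); q=q0.copy()
for k in range(1,9):
    q[5]=q0[5]+10*k; env.move_j(q); s=env.get_state()
    print(10*k,round(s["time_s"],1),s["tcp_pos"],s["wrist_force"],s["moment"])
    if abs(s["moment"][2])>.6: break
w=viewer.read_camera("wrist"); save(w,"v_w",4,(190,110,330,240))
```

```text
10 55.4 [ 0.468  -0.0559  0.1788] [ 0.4878 -0.0426 -0.0676] [ 0.0069 -0.0026 -0.0154]
20 55.6 [ 0.468  -0.0558  0.1788] [ 0.5459  0.5897 -0.2781] [ 0.125  -0.0148  0.0537]
30 55.9 [ 0.468  -0.0557  0.1788] [-0.5143  0.8383 -0.7893] [ 0.322  -0.1465  0.0792]
40 56.2 [ 0.4681 -0.0557  0.1788] [ 0.4063  1.5679 -0.4792] [ 0.563  -0.2791  0.0656]
50 56.5 [ 0.4681 -0.0556  0.1788] [ 1.2372  2.4051 -0.8577] [ 0.8134 -0.3971  0.0187]
60 56.8 [ 0.4681 -0.0557  0.1788] [ 2.6794  3.2302 -1.3532] [ 0.9465 -0.6494  0.0767]
70 57.1 [ 0.4681 -0.0557  0.1788] [ 2.1201  4.3696 -1.3088] [ 1.1119 -0.8001  0.089 ]
80 57.4 [ 0.4682 -0.0557  0.1788] [ 3.5869  3.8379 -1.9337] [ 1.1056 -0.8899  0.0342]
```

View pics/v_w.png

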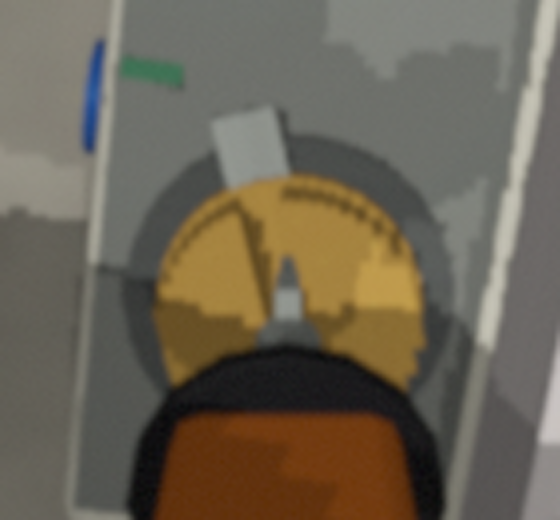

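Run:
```python
from h import *
s=env.get_state(); q0=s["q"].copy(); q=q0.copy()
for k in range(1,7):
    q[5]=q0[5]+3*k; env.move_j(q); s=env.get_state()
    print(80+3*k,round(s["time_s"],1),s["tcp_pos"],s["wrist_force"],s["moment"])
    if abs(s["moment"][2])>.5: break
env.wait(.3)
w=viewer.read_camera("wrist"); save(w,"w_w",4,(190,110,330,240)); st()
```

```text
83 57.7 [ 0.4683 -0.0556  0.1789] [ 2.8271  3.9755 -1.4249] [ 1.0605 -0.8738  0.1023]
86 57.9 [ 0.4683 -0.0556  0.1789] [ 3.4002  3.7403 -2.6915] [ 1.1338 -0.8602  0.1186]
89 58.2 [ 0.4684 -0.0556  0.1789] [ 2.7597  3.4036 -1.9859] [ 1.1001 -0.9677  0.2782]
92 58.4 [ 0.4685 -0.0559  0.1791] [ 3.2317  2.4931 -1.863 ] [ 0.6701 -1.137   0.2785]
95 58.7 [ 0.4685 -0.0559  0.1791] [ 4.4605  1.791  -0.4389] [ 0.6095 -1.2718  0.766 ]
 t 59.0 tcp [ 0.4685 -0.0558  0.1791] F [ 4.5929  2.7235 -1.8818] gap 0.339
```

View pics/w_w.png

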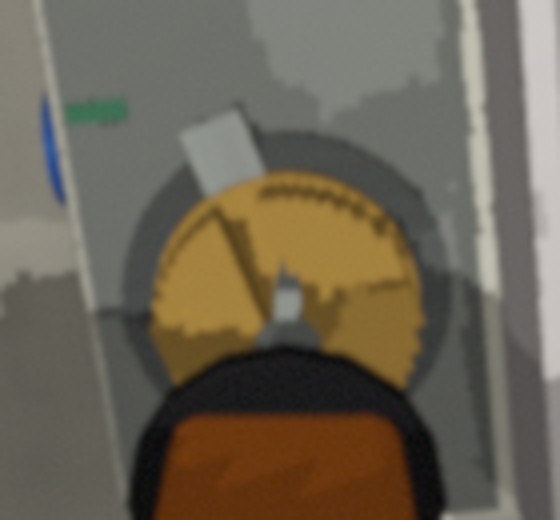

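The torque rise (0.77 N m) marks the stop, and the lock's tab has turned about 71° from its start, i.e. about 1.3 rad. I'll back the blade off within the slot's slack and lift.

Run:
```python
from h import *
s=env.get_state(); q=s["q"].copy(); q[5]-=14; env.move_j(q); s=st("back"); print(s["moment"])
L=s["tcp_pos"][:2]
env.servo_line(np.array([*L,.21]),v=.04); st()
env.servo_line(np.array([*L,.285]),v=.15); env.wait(.2); st("up")
w=viewer.read_camera("wrist"); save(w,"x_w",4,(190,110,330,240)); s=env.get_state()
tip=s["tcp_pos"]+.113*s["tcp_rot"][:,2]; print(proj(w,tip)); 
T=viewer.read_camera("top"); save(T,"x_top",4,(180,100,340,240))
sc=viewer.read_camera("scene"); save(sc,"x_sc",4,(190,90,330,220))
```

```text
back t 59.4 tcp [ 0.4682 -0.0562  0.1789] F [ 2.2641  0.179  -0.6562] gap 0.339
[ 0.0388 -0.4535  0.0122]
 t 60.3 tcp [ 0.468  -0.0562  0.2097] F [-0.2611 -0.6188 -1.235 ] gap 0.339
up t 61.2 tcp [ 0.4675 -0.0561  0.2835] F [-0.1144  0.7217 -1.4693] gap 0.337
[[260.997  187.3952]]
```

View pics/x_w.png

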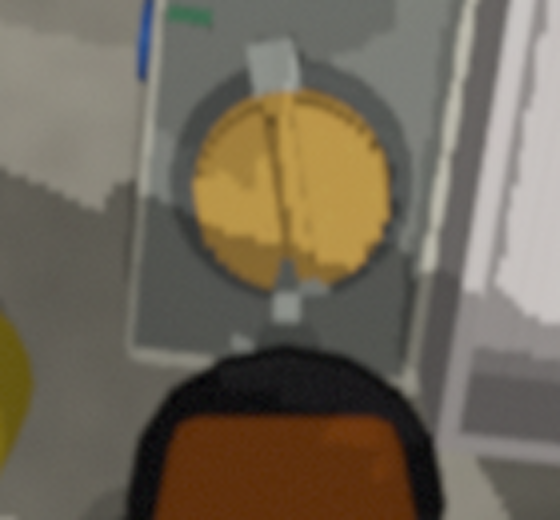

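View pics/x_top.png

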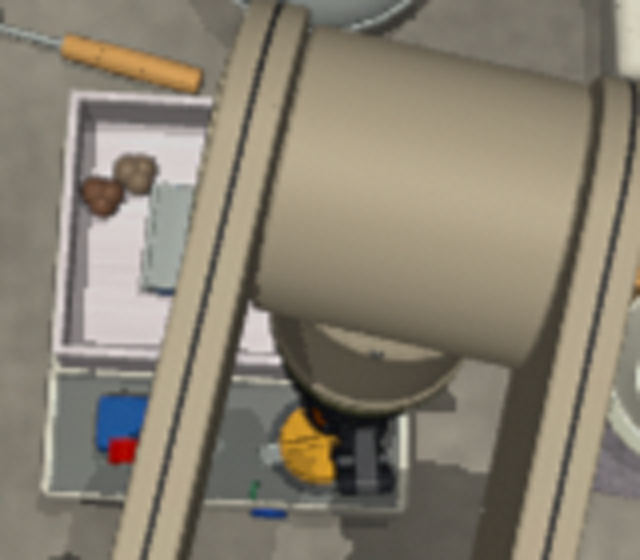

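View pics/x_sc.png

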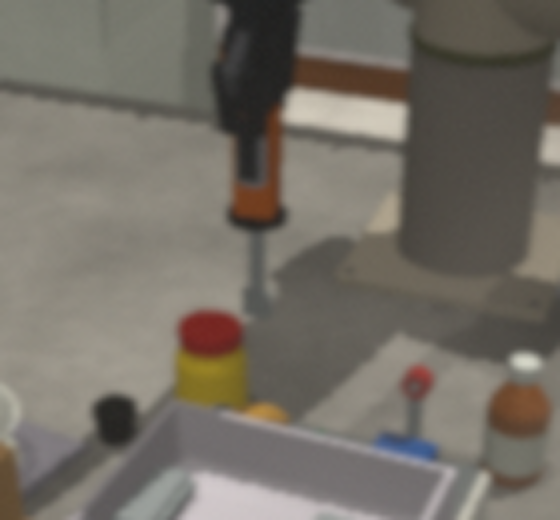

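Run:
```python
from h import *
g=np.load("grip.npy"); print(g)
env.move_to(np.array([g[0],g[1],.285]),down(58)); env.wait(.2); s=st()
w=viewer.read_camera("wrist"); save(w,"y_w",4,(190,110,330,240))
tip=s["tcp_pos"]+.113*s["tcp_rot"][:,2]; print(proj(w,np.array([tip,tip+.011*s["tcp_rot"][:,0]])))
```

```text
[ 0.6048 -0.2436  0.1214]
 t 62.6 tcp [ 0.6048 -0.2428  0.2857] F [-0.4924  0.2586 -1.4388] gap 0.343
[[260.3668 187.27  ]
 [260.3713 173.6571]]
```

View pics/y_w.png

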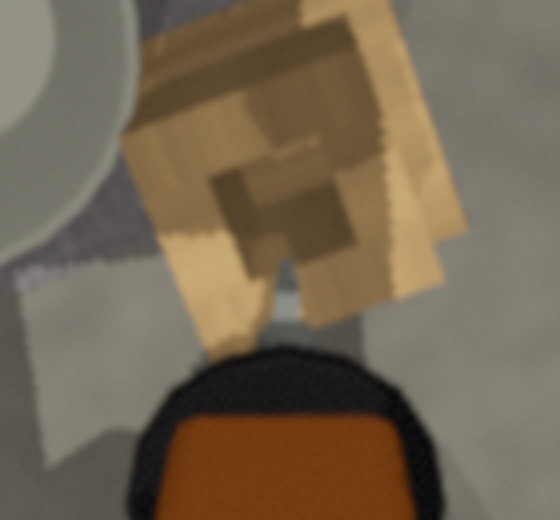

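Run:
```python
from h import *
g=np.load("grip.npy"); w=viewer.read_camera("wrist")
W=ray(w,*cr([[283,209]],(190,110),4)[0],.088); print("well",W)
if np.hypot(*(W[:2]-g[:2]))<.006:
    env.servo_line(np.array([g[0],g[1],.215]),v=.15)
    hit=env.servo_line(np.array([g[0],g[1],.124]),v=.06,threshold=6); st(hit)
    if not hit:
        hit=env.servo_line(np.array([g[0],g[1],.1195]),v=.02,threshold=3); st(hit)
```

```text
well [ 0.6052 -0.2431  0.088 ]
False t 65.0 tcp [ 0.6051 -0.2438  0.1246] F [ 0.6098 -0.1571 -0.8438] gap 0.337
True t 65.2 tcp [ 0.6055 -0.2439  0.1214] F [0.5919 0.3458 4.7037] gap 0.341
```

Run:
```python
from h import *
env.open_gripper(); s=st("open"); p=s["tcp_pos"]
env.servo_line(np.array([p[0],p[1],.30]),v=.2); env.wait(.2)
w=viewer.read_camera("wrist"); save(w,"z_w",4,(190,90,330,240))
Rr=place([-.109,.06,.132],SH)[0]; print("roller",Rr)
y=90+np.degrees(SH[2])
pos=np.array([Rr[0]+.0,Rr[1]-.04,.27]); print(kin.ik(pos,down(y)))
env.move_to(pos,down(y)); env.gripper_close(force=40); env.wait(.1); st()
w=viewer.read_camera("wrist"); px=proj(w,np.array([Rr,Rr+[0,0,.011]])); print(px); save(w,"z_w2",2,(160,60,420,270),pts=px)
im=w["image"].astype(int); m=(im[...,0]>120)&(im[...,1]<60)&(im[...,2]<60); m[:, :200]=0; ys,xs=np.nonzero(m); print(xs.min(),xs.max(),ys.min(),ys.max(),np.median(xs),np.median(ys))
sc=viewer.read_camera("scene"); save(sc,"z_sc",4,(130,110,280,240))
```

```text
open t 65.8 tcp [ 0.6045 -0.2434  0.1199] F [ 0.0655 -0.6429  0.6147] gap 0.999
roller [0.4534 0.0638 0.132 ]
[ -3.4755 -16.4311 103.9233  -0.      92.5079 -91.0519]
 t 69.2 tcp [0.4534 0.0238 0.27  ] F [-0.984   0.2268 -0.1109] gap 0.001
[[307.4301 176.2751]
 [309.1546 179.9994]]
299 322 172 187 311.0 180.0
```

View pics/z_w2.png

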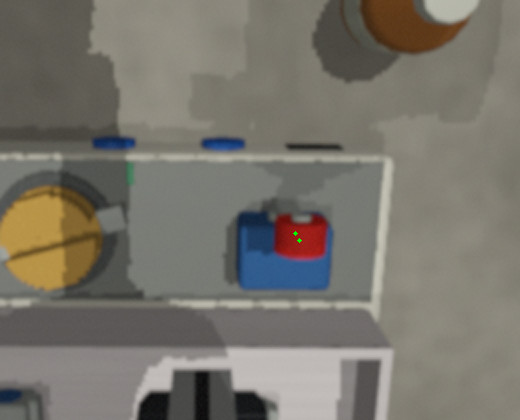

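View pics/z_sc.png

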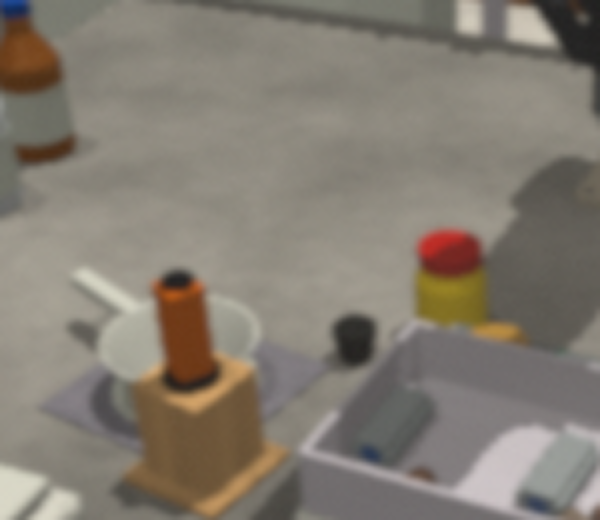

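View pics/z_w.png

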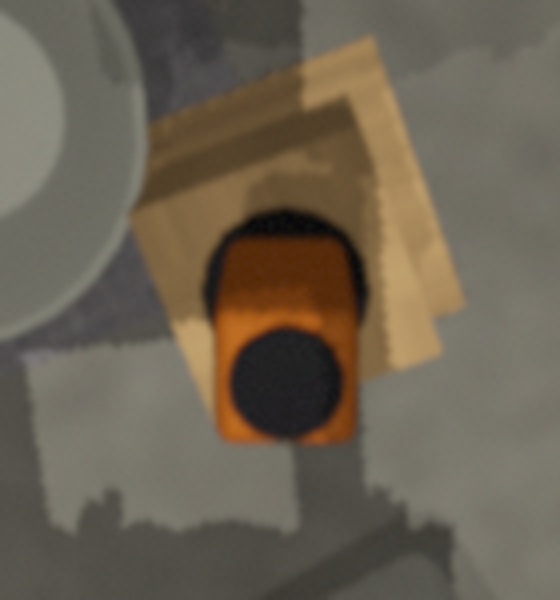

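The driver hangs in its stand again and the lock reads about 75° (slot angle). The roller is where predicted, so I'll push it with the closed fingertips.

Run:
```python
from h import *
d=hv(90+np.degrees(SH[2])); r=np.array([.4505,.0655,0])
at=lambda dy,z: r+d*dy+np.array([0,0,z])
env.move_to(at(-.048,.2),env.get_state()["tcp_rot"]); env.servo_line(at(-.048,.117),v=.1); st("down")
for dy in (-.03,-.02,-.01,.0,.006):
    hit=env.servo_line(at(dy,.117),v=.05,threshold=20); s=env.get_state(); print(dy,hit,s["wrist_force"])
w=viewer.read_camera("wrist"); save(w,"aa_w",2,(200,90,400,270)); sc=viewer.read_camera("scene"); save(sc,"aa_sc",5,(240,130,350,230))
```

```text
down t 70.6 tcp [0.4491 0.0175 0.1179] F [0.1351 0.2775 1.2998] gap 0.004
-0.03 False [ 0.2363 -0.3471 -0.1702]
-0.02 False [-0.256  -1.7371  1.154 ]
-0.01 False [ 0.8161 -1.7005  0.5376]
0.0 False [-0.4234 -3.1244 -0.2924]
0.006 False [-0.9432 -2.0415  1.6208]
```

View pics/aa_w.png

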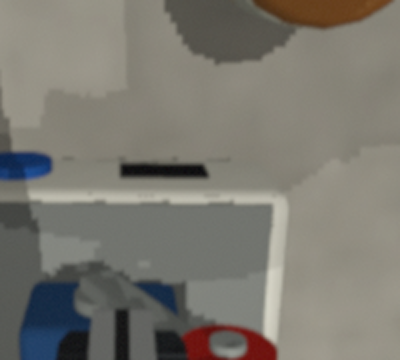

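View pics/aa_sc.png

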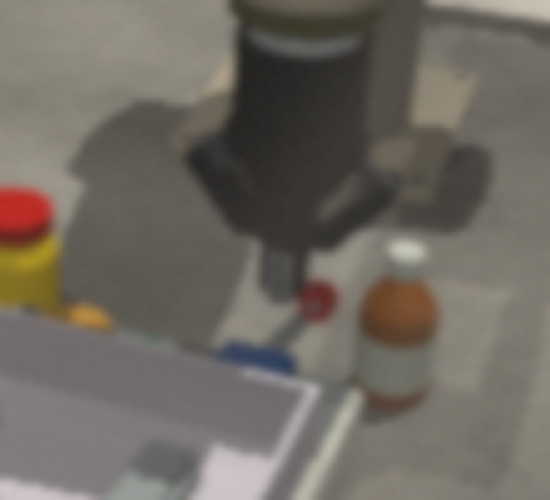

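Run:
```python
from h import *
sc=viewer.read_camera("scene"); P=np.array([.4505,.0655,.074])
d=hv(90+np.degrees(SH[2]))
for a in (0,.3,.45,.6,.75,.9):
    X=P+d*.058*np.sin(a)+np.array([0,0,.058*np.cos(a)]); print(a,(proj(sc,X)[0]-[240,130])*5)
env.wait(.1)
```

```text
0 [271.5784 271.0427]
0.3 [298.8669 280.9638]
0.45 [311.5348 288.4289]
0.6 [323.1233 297.3346]
0.75 [333.3449 307.4582]
0.9 [341.9503 318.5448]
```

The roller at (318,300) corresponds to about 0.55–0.6 rad. I'll push 4 mm more for margin, then release it.

Run:
```python
from h import *
d=hv(90+np.degrees(SH[2])); r=np.array([.4505,.0655,0])
at=lambda dy,z: r+d*dy+np.array([0,0,z])
print(env.servo_line(at(.010,.117),v=.04,threshold=20)); env.wait(.2); st()
sc=viewer.read_camera("scene"); save(sc,"bb_sc0",5,(240,130,350,230))
env.servo_line(at(-.05,.117),v=.12); env.servo_line(at(-.05,.25),v=.25)
env.move_to(np.array([.40,-.02,.38]),env.get_state()["tcp_rot"])
env.open_gripper(); env.wait(.5); st()
T=viewer.read_camera("top"); save(T,"bb_top",1.5); sc=viewer.read_camera("scene"); save(sc,"bb_sc",3,(120,120,350,290)); w=viewer.read_camera("wrist"); save(w,"bb_w",1.5)
for n in ("bar0","stone0"):
  for x in models.cut_out(w,n)[:4]: print(n,x["score"],x["rect"])
```

```text
False
 t 73.2 tcp [0.451  0.0754 0.1171] F [-0.994  -3.4152  0.2088] gap -0.0
 t 76.5 tcp [ 0.4  -0.02  0.38] F [ 0.1324 -0.0483 -0.0996] gap 0.999
bar0 0.92 [206.1, 251.5, 25.7, 44.1]
bar0 0.61 [292.5, 254.7, 29.9, 45.3]
stone0 0.73 [326.2, 282.3, 19.5, 17.7]
stone0 0.66 [313.5, 291.9, 17.4, 18.6]
stone0 0.64 [243.2, 293.2, 15.0, 16.5]
```

View pics/bb_sc0.png

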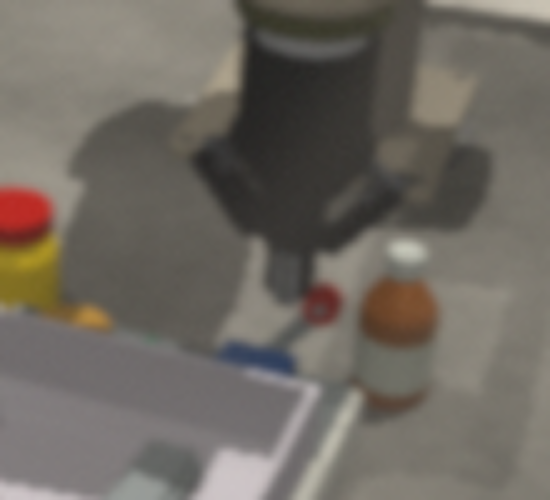

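View pics/bb_sc.png

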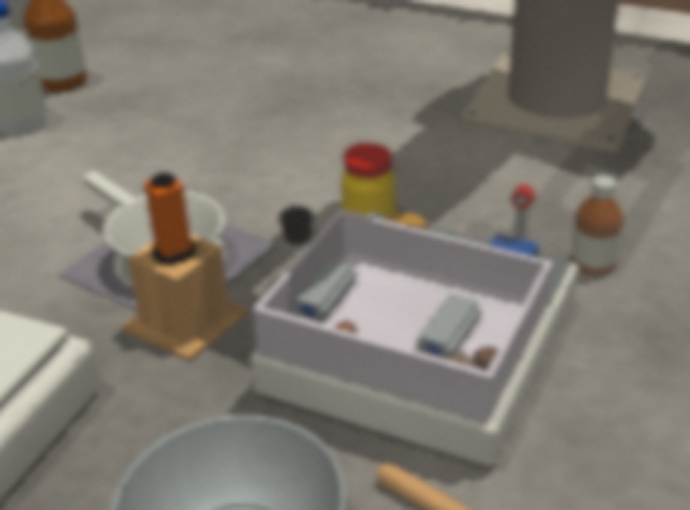

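View pics/bb_w.png

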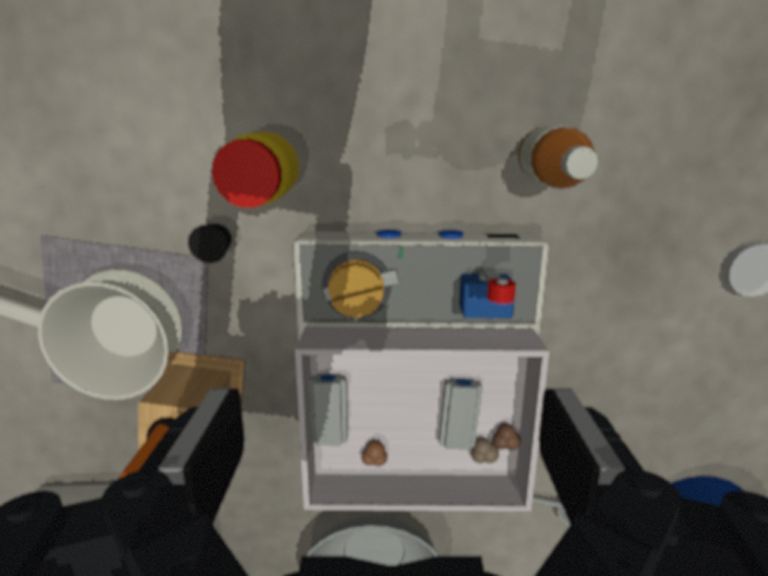

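View pics/bb_top.png

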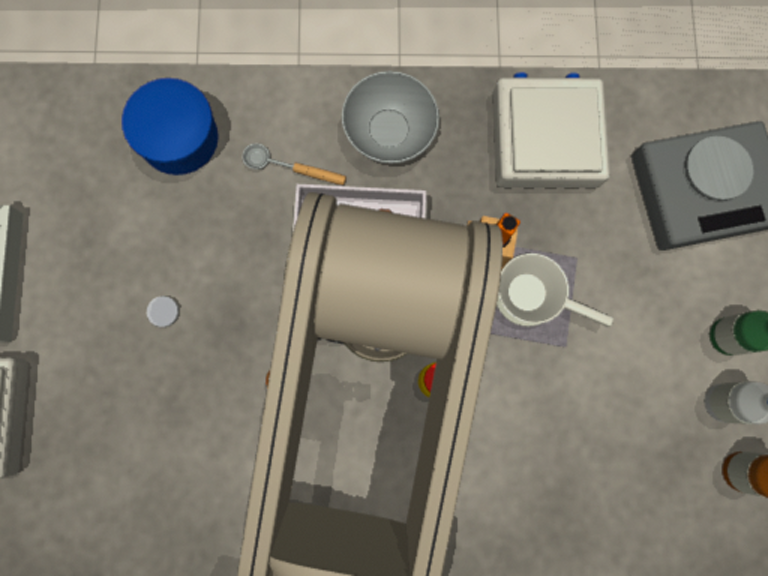

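Everything is in place: two bars and three stones in the tray, roller upright again, driver in its stand, dish on its pad, bottle and jar standing. Handing in.

Run:
```python
from h import *
print(ticket.close_job())
```

```text
the job is handed in; nothing more can be done
None
```

I did every step in order and handed the job in at about 77 s of robot time. No verdict is reported, so the results below rest on my own camera and force checks.

- **Bars and stones:** both bars present in this run went into the tray. One was knocked sideways in the tray during the run but stayed inside. All three stones were tipped in, and the last wrist picture shows all five pieces in the tray.
- **Dish:** it stands empty and upright, and I set it back within about 5 mm of the pad's centre.
- **Lock:** the blade was seated about 1 mm above the slot floor. I turned it clockwise until the torque rose to about 0.8 N m at the stop. The slot angle seen afterwards gives about 1.3 rad.
- **Roller arm:** I pushed it with the closed fingers to about 0.6–0.65 rad in the scene picture. After release the pictures show it upright again.
- **Driver:** it was lowered into its stand until the collar touched (force stop at 4.7 N, same height as when it was first gripped). It looks upright.
- **Bottle and jar:** both are standing. The arm ended clear of everything with the gripper open.

No check failed. The lock position predicted from the shaker fit was about 2 mm off the direct camera measurement, so I used the direct one.

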